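# Pack the cone tester's kit into its fitted caddy

### The job

Pack the kit of the cone tester into the plywood caddy: the tall steel cup, the filled brass cup, the large knobbed weight and the timer, each standing fully down in the seat block that is cut for it. Keep the filled brass cup upright all the way. The lidded moisture tin and the small knobbed weight belong to the balance: leave them standing where they are.

Things in the scene. Friction and masses are not known exactly. Their poses are not given: they have to be found in the camera images.
- tall_cup_mid (a point): The tall steel cup: open, empty, straight-sided, 43 mm across and 50 mm high. This point is its centre, 25 mm above its underside; z is up along its axis. It belongs in the block with the 54 mm round well.
- brass_cup_mid (a point): The brass cup: straight-sided, 58 mm across and 40 mm high, filled to near the rim with dark paste (rigid, part of the cup). This point is its centre, 20 mm above its underside; z is up along its axis. It belongs in the block with the 69 mm round well.
- brass_weight_mid (a point): The large knobbed weight, brass: body 32 mm across and 32 mm high with a rounded shoulder, then a neck about 14 mm across and at the top (36 to 46 mm up) a knob 18 mm across to lift it by; 46 mm high in all, about 0.2 kg. This point is on its axis, 23 mm above its underside; z is up. It belongs in the block with the 43 mm round well.
- timer_mid (a point): The digital timer: a flat grey case with rounded corners, 70 mm along its x, 62 mm along its y and 18 mm high, with a display and three small buttons on top; its sides are widest and upright from 4 to 11 mm up, then round off. This point is its centre, 9 mm above its underside; z is up. It belongs in the block with the oblong recess, long side along long side, either way round.
- seat_medium: Dark grey seat block 89 x 89 x 28 mm, in the plywood caddy; central round well 54 mm across, 15 mm deep (floor 13 mm above the underside, edge chamfered 3 mm), for the tall steel cup. Origin: middle of the underside, 6 mm above the bench; z up, x and y along the block's edges. Caddy: fixed open tray, 199 mm square, walls 33 mm high, blocks two by two 90 mm apart.
- seat_large: Dark grey seat block 89 x 89 x 28 mm, in the plywood caddy; central round well 69 mm across, 15 mm deep (floor 13 mm above the underside, edge chamfered 3 mm), for the brass cup. Origin: middle of the underside, 6 mm above the bench; z up, x and y along the block's edges. Caddy: fixed open tray, 199 mm square, walls 33 mm high, blocks two by two 90 mm apart.
- seat_small: Dark grey seat block 89 x 89 x 28 mm, in the plywood caddy; central round well 43 mm across, 15 mm deep (floor 13 mm above the underside, edge chamfered 3 mm), for the large knobbed weight. Origin: middle of the underside, 6 mm above the bench; z up, x and y along the block's edges. Caddy: fixed open tray, 199 mm square, walls 33 mm high, blocks two by two 90 mm apart.
- seat_oblong: Dark grey seat block 89 x 89 x 28 mm, in the plywood caddy; oblong recess 82 mm along the block's x by 74 mm along its y, 6 mm deep (floor 22 mm above the underside, edge chamfered 3 mm), for the timer. Origin: middle of the underside, 6 mm above the bench; z up, x and y along the block's edges. Caddy: fixed open tray, 199 mm square, walls 33 mm high, blocks two by two 90 mm apart.
- tin_mid (a point): Look-alike, to be left alone: the moisture tin, a round aluminium tin closed with a lid, 59 mm across and 36 mm high. This point is its centre, 18 mm above its underside.
- small_weight_mid (a point): Look-alike, to be left alone: the small knobbed weight, steel, 26 mm across and 37 mm high with a knob 14 mm across on top. This point is on its axis, 18.5 mm above its underside.
Mind the look-alikes: they are no part of the job. What is shaped like the part that bears timer_mid but pink or purple is not meant.

How it is judged:
At the end, for the whole second after the job is handed in: Steel cup in the 54 mm well, brass cup in the 69 mm well, large weight in the 43 mm well, timer in the oblong recess: each within 10 mm of its block's middle, on the well's floor (to 3 mm), level to 0.12 rad, at rest. Tin and small weight upright, within 20 mm of where they stood (horizontal distance between tall_cup_mid and seat_medium below 0.01 m and z of tall_cup_mid in the frame of seat_medium between 0.034 and 0.041 m and angle between each of tall_cup_mid, brass_cup_mid, brass_weight_mid, timer_mid, tin_mid, small_weight_mid's own z axis and vertical below 0.12 rad and linear speed of each of tall_cup, brass_cup, brass_weight, timer below 0.02 m/s and horizontal distance between brass_cup_mid and seat_large below 0.01 m and z of brass_cup_mid in the frame of seat_large between 0.029 and 0.036 m and horizontal distance between brass_weight_mid and seat_small below 0.01 m and z of brass_weight_mid in the frame of seat_small between 0.032 and 0.039 m and horizontal distance between timer_mid and seat_oblong below 0.01 m and z of timer_mid in the frame of seat_oblong between 0.027 and 0.034 m and distance of each of tin_mid, small_weight_mid from where it was at the start of the episode below 0.02 m); the robot touches nothing.
It fails at once if the filled brass cup is tipped by more than 0.5 rad (angle between brass_cup_mid's own z axis and vertical above 0.5 rad).
It fails at once if the moisture tin is moved by more than 20 mm (distance of tin_mid from where it was at the start of the episode above 0.02 m).
It fails at once if the small weight is moved by more than 20 mm (distance of small_weight_mid from where it was at the start of the episode above 0.02 m).
It also fails if it takes over 93 s, if anything falls off the work surface, if the arm or the gripper's body presses on something with over 40 N, if the wrist force passes 120 N, or if a joint passes its speed limit or range.

### The arm

A 6-joint arm with a two-finger parallel gripper is mounted at the origin on the work surface; the furniture and walls round the work are solid. World frame = base frame: x ahead of the robot, y to its left, z up, the work surface at z = 0. Lengths are in m, angles in rad, forces in N, time in s.
With the tool pointing down it reaches from about 0.25 to 0.775 m from the base axis. Payload 4 kg.
Tool frame: the origin (TCP) lies at the centre of the arm's flange, where the gripper is bolted on; the fingertips stand 199 mm ahead of it and the grasp point (between the pads) lies 180 mm ahead of it (robot.tip_reach is the z of the fingertips in the tool frame, in m); z points along the fingers, y is the direction in which the jaws open and shut (so a half turn about z gives the same grasp; the last joint's range is limited). The gripper opens to 94 mm and grips with 3 to 60 N. Pads are 16 mm wide; open, the fingers measure 119 mm over their backs; the gripper's body (75 mm by 177 mm) begins 78 mm behind the grasp point.
Start: joints at [-1.355, 0.087, 1.371, -0, 1.684, -0.103], TCP at [0.172, -0.522, 0.405] pointing down, gripper open.
Joint ranges: [-3.1, 3.1], [-0.76, 2.03], [0.27, 2.55], [-1.08, 4.22], [0.17, 2.65], [-2.57, 2.57]. Speed limits (rad/s): [2.79, 2.79, 3.14, 3.14, 3.14, 3.14].

### API

Orientations are given as a 3x3 rotation matrix whose columns are the frame's x, y, z axes.
In Python, from bench import status, get_image, camera_model, job_done, robot gives the robot as it stands.
- The arm moves only by the tool send_rows, never from a script. Its argument "deltas" is a list that holds one entry, the list of rows, each a list of 7 numbers: the shift along the tool's x, y, z scaled (see below), then the turn, a rotation vector about the tool's x, y, z scaled (see below), then the opening in per cent of the stroke, from 0 (shut) to 100 (fully open). In form: [[[tx, ty, tz, rx, ry, rz, grip], ...]]. A call has 1 to 20 rows; each row shifts and turns the commanded pose from where the row before left it, along the tool's axes as they then stand; what a row does not reach is not made up. The controller multiplies each number of a shift by 0.15 m and each number of a turn by pi rad. A row lasts 1/12 s, in which the tool goes at most 41.7 mm and 7.16 degrees, less where a joint would pass 70% of its speed; a pose out of reach is approached as far as the arm can. A call with a number of a shift or a turn outside -1 to 1 is refused whole. A call with a gripper value outside its range is refused whole. The fingers move at their own pace and stop on an object; "grip_force" is the grip in N (left out, the last holds). Time passes only in rows, so rows that do not move let the fingers close. It gives the time, the measured TCP pose, the force and the opening at its end, in the units of the state.
- status.get_state(): the state, without advancing time (a new reading comes with each control period).
- get_image(name): name is "side" or "top"; returns (picture, depth): 400x640x3 uint8, red, green, blue; 400x640 float32, m along the optical axis (not along the pixel's ray), 0 where there is no reading.
- camera_model(name): a dict with "camera_matrix" (3x3 intrinsics, pixels), "world_from_camera" (4x4, takes a point from camera to world coordinates). Camera axes: x right, y down, z forward; pixel columns grow to the right and rows downward; lengths in m; the calibration is good to about 2 mm. A picture is of the moment at which its call begins. camera_model takes no time and is no camera call.
- job_done(): hands the job in, once; it reports no verdict.
The state is a dict: "t": time; "q": joint angles; "joint_vel": joint speeds; "joint_efforts": joint torques, N m; "eef_pos": TCP position; "eef_rot": TCP orientation; "contact_force": force on the tool from outside, world axes, zero at the start; "moment": the same for the moment, N m; "width": finger opening in m.
Only numpy, scipy, OpenCV 4.12 (cv2) and the standard library are available. Lean on these libraries where they do the work, as an engineer would, in place of code of your own. Each camera call takes 0.05 s, during which the arm holds its last target.

## Working session

There is one attempt and no reset: what is moved stays moved. The work goes in short steps, Python scripts to look and compute and a tool call to move; the robot and the scene stay as the last step left them, time stands still between calls to the robot, and variables do not carry over. Pictures are saved under pics/ and viewed, and the job is handed in when it is done.

Besides the shell and the picture viewer there is one more tool, called as name([rows], argument=value, ...), one row to a line, values as JSON. send_rows: Moves the arm, as the interface text tells. Its arguments: {"type":"object","properties":{"deltas":{"type":"array"},"grip_force":{"type":"number"}},"required":["deltas"]}

```bash
mkdir -p pics; ls
python3 - <<'E'
from bench import status,get_image,camera_model,robot
import cv2,numpy as np
for n in("top","side"):
    im,d=get_image(n); np.savez(f"pics/{n}0.npz",im=im,d=d)
    cv2.imwrite(f"pics/{n}0.png",im[:,:,::-1])
    m=camera_model(n); print(n,np.round(m["camera_matrix"],1).tolist(),np.round(m["world_from_camera"],3).tolist())
s=status.get_state(); print(s)
print(robot)
E
```

```text
pics
top [[417.3, 0.0, 320.0], [0.0, 417.3, 201.9], [0.0, 0.0, 1.0]] [[-0.02, -0.989, 0.146, 0.349], [-1.0, 0.021, -0.001, -0.056], [-0.002, -0.146, -0.989, 1.131], [0.0, 0.0, 0.0, 1.0]]
side [[365.9, 0.0, 317.1], [0.0, 365.9, 198.0], [0.0, 0.0, 1.0]] [[-0.996, -0.057, 0.071, 0.457], [-0.09, 0.579, -0.81, 0.619], [0.005, -0.813, -0.582, 0.553], [0.0, 0.0, 0.0, 1.0]]
{'t': 0.1, 'q': array([-1.35507679e+00,  8.78846643e-02,  1.37206134e+00,  3.35338743e-05,
        1.68357501e+00, -1.03094246e-01]), 'joint_vel': array([ 0.00054506, -0.00280392, -0.00386984, -0.00062562,  0.00097183,
        0.00132025]), 'joint_efforts': array([ 2.67733834e-03, -3.41250837e+01, -3.03303301e+01,  7.20623578e-02,
        3.03708692e-02, -9.54014263e-05]), 'eef_pos': array([ 0.17237641, -0.52219551,  0.40364008]), 'eef_rot': array([[ 9.49606765e-01,  3.13443532e-01, -3.80216956e-04],
       [ 3.13443677e-01, -9.49604911e-01,  1.89079521e-03],
       [ 2.31601639e-04, -1.91468852e-03, -9.99998140e-01]]), 'contact_force': array([-0.48284486,  0.14183066, -0.559152  ]), 'moment': array([-0.00305126,  0.03115257,  0.06691328]), 'width': 0.09384625007216142}
<Robot object at 0x7f28aac07a10>
```

View pics/top0.png

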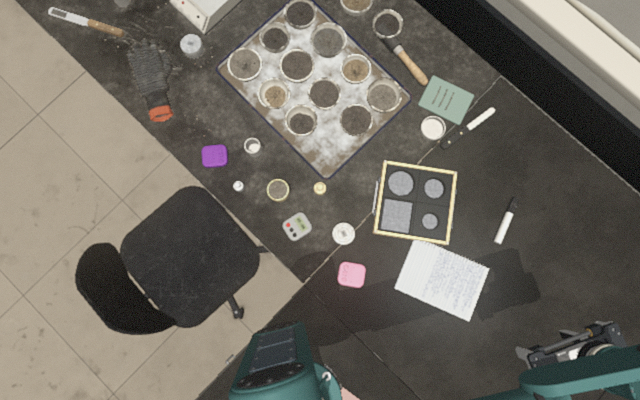

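View pics/side0.png

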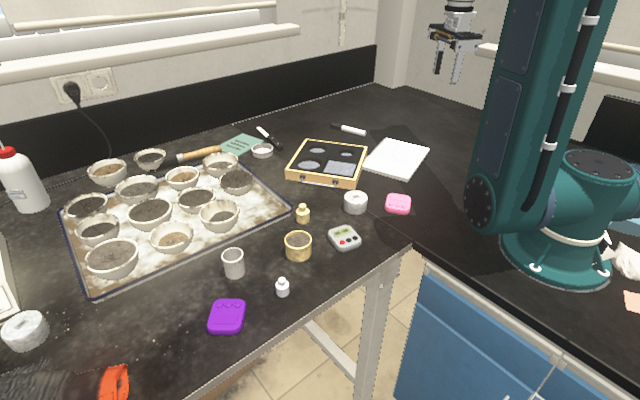

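```bash
cat > h.py <<'E'
import numpy as np,cv2
from bench import status,get_image,camera_model
def ray(n,uv,z):
    m=camera_model(n);K=m["camera_matrix"];T=m["world_from_camera"]
    uv=np.atleast_2d(uv).astype(float)
    r=np.c_[uv,np.ones(len(uv))]@np.linalg.inv(K).T@T[:3,:3].T
    o=T[:3,3]; s=(z-o[2])/r[:,2]
    return o+r*s[:,None]
def pts(n,d):
    m=camera_model(n);K=m["camera_matrix"];T=m["world_from_camera"]
    v,u=np.mgrid[:d.shape[0],:d.shape[1]]
    r=np.stack([u,v,np.ones_like(u)],-1)@np.linalg.inv(K).T
    p=r*d[...,None]@T[:3,:3].T+T[:3,3]
    p[d==0]=np.nan
    return p
def proj(n,P):
    m=camera_model(n);K=m["camera_matrix"];T=np.linalg.inv(m["world_from_camera"])
    c=np.atleast_2d(P)@T[:3,:3].T+T[:3,3]; c=c@K.T
    return c[:,:2]/c[:,2:]
E
python3 - <<'E'
from h import *
a=np.load("pics/top0.npz");im=a["im"];d=a["d"]
c=im[120:290,200:470,::-1];cv2.imwrite("pics/crop_t.png",cv2.resize(c,None,fx=2.9,fy=2.9,interpolation=cv2.INTER_CUBIC))
b=np.load("pics/side0.npz")["im"][130:340,190:430,::-1];cv2.imwrite("pics/crop_s.png",cv2.resize(b,None,fx=2.8,fy=2.8,interpolation=cv2.INTER_CUBIC))
p=pts("top",d)
for n,(u,v) in dict(tall=(252,146),brass=(278,189),bw=(320,188),timer=(297,226),tin=(343,233),sw=(238,186),bench=(330,330),cad=(401,183),c2=(434,188),c3=(397,216),c4=(430,221),purple=(214,156),pink=(351,275)).items():
    print(n,np.round(np.nanmedian(p[v-1:v+2,u-1:u+2].reshape(-1,3),0),3))
E
```

```text
tall [0.676 0.13  0.005]
brass [0.548 0.054 0.034]
bw [ 0.546 -0.058  0.046]
timer [0.45  0.006 0.017]
tin [ 0.427 -0.116  0.035]
sw [0.558 0.16  0.035]
bench [ 0.176 -0.076 -0.001]
cad [ 0.56  -0.277  0.019]
c2 [ 0.544 -0.366  0.019]
c3 [ 0.47  -0.26   0.028]
c4 [ 0.455 -0.35   0.02 ]
purple [0.647 0.232 0.017]
pink [ 0.317 -0.135  0.016]
```

View pics/crop_t.png

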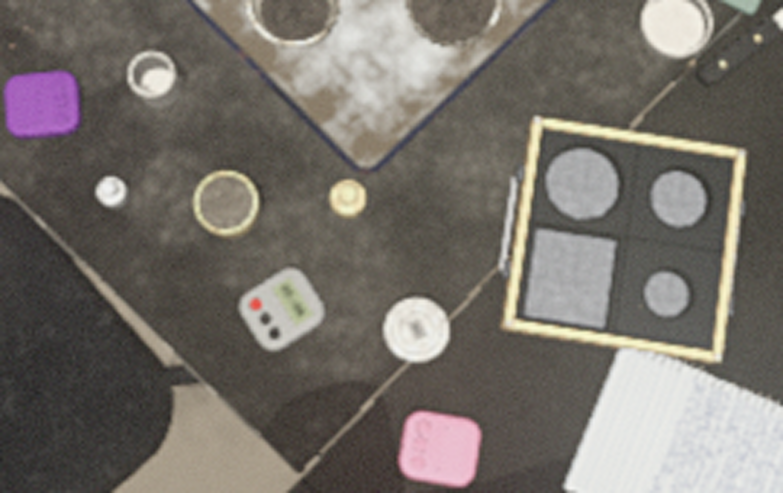

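View pics/crop_s.png

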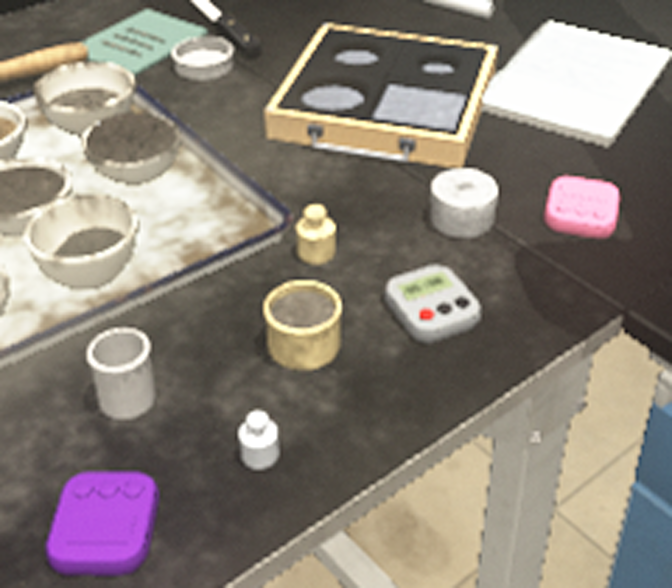

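Run:
```python
from h import *
a=np.load("pics/top0.npz");im=a["im"];d=a["d"];p=pts("top",d)
hsv=cv2.cvtColor(im,cv2.COLOR_RGB2HSV)
def show(n,m,u,v,z,r=30):
    w=np.zeros(m.shape,np.uint8);w[v-r:v+r,u-r:u+r]=m[v-r:v+r,u-r:u+r]
    cs,_=cv2.findContours(w,cv2.RETR_EXTERNAL,cv2.CHAIN_APPROX_NONE)
    c=max(cs,key=cv2.contourArea)[:,0]
    P=ray("top",c,z)[:,:2]
    (cx,cy),rad=cv2.minEnclosingCircle(P.astype(np.float32))
    # algebraic circle
    A=np.c_[2*P,np.ones(len(P))];s=np.linalg.lstsq(A,(P**2).sum(1),rcond=None)[0]
    R=np.sqrt(s[2]+s[0]**2+s[1]**2)
    rect=cv2.minAreaRect((P*1000).astype(np.float32))
    print(n,"fit",np.round(s[:2],4),"dia",round(2*R,4),"mec",np.round([cx,cy,2*rad],4),"rect",np.round(np.concatenate([rect[0],rect[1],[rect[2]]]),1),len(c))
    return P
z=p[...,2]
H,S,V=[hsv[...,i].astype(int) for i in range(3)]
for nm,(u,v) in dict(tall=(252,146),brass=(278,189),bw=(320,188),timer=(297,226),tin=(343,233),sw=(238,186)).items(): print(nm,hsv[v,u-14:u+15:2].tolist())
hz=lambda lo,hi:((z>lo)&(z<hi)).astype(np.uint8)*255
show("tall",hz(.042,.06),252,146,.05,16)
show("tallc",((V>130)).astype(np.uint8),252,146,.05,14)
show("brass",hz(.028,.05),278,189,.04,18)
show("bw",hz(.02,.06),320,188,.035,12)
show("bwknob",hz(.040,.06),320,188,.046,12)
show("timer",hz(.008,.03),297,226,.012,22)
show("tin",hz(.028,.05),343,233,.036,18)
show("sw",hz(.02,.05),238,186,.03,10)
show("caddy",hz(.024,.05),415,202,.033,52)
ply=((H>15)&(H<35)&(S>60)&(V>120)).astype(np.uint8)
show("ply",ply,415,202,.033,52)
fl=hz(.01,.027)
for n,(u,v) in dict(L=(401,183),M=(434,188),O=(397,216),S=(430,221)).items(): show("fl"+n,((V>85)&(S<60)).astype(np.uint8),u,v,.019 if n!="O" else .028,17)
```

```text
tall [[13, 37, 96], [15, 38, 108], [16, 36, 91], [22, 19, 199], [16, 27, 121], [23, 24, 125], [21, 15, 236], [19, 15, 238], [23, 14, 236], [22, 16, 236], [21, 14, 239], [20, 23, 163], [22, 30, 92], [20, 34, 91], [20, 32, 118]]
brass [[18, 38, 113], [22, 54, 150], [27, 44, 197], [18, 36, 141], [19, 46, 134], [20, 42, 140], [18, 43, 141], [18, 40, 140], [19, 43, 141], [19, 44, 139], [20, 37, 151], [20, 41, 155], [30, 40, 218], [17, 35, 66], [17, 38, 95]]
bw [[18, 33, 99], [16, 41, 107], [23, 29, 106], [18, 34, 98], [23, 59, 216], [23, 61, 224], [24, 56, 231], [29, 45, 237], [23, 59, 216], [24, 54, 242], [22, 63, 129], [22, 30, 93], [20, 40, 95], [24, 42, 85], [19, 52, 83]]
timer [[30, 12, 184], [23, 12, 193], [3, 116, 209], [3, 87, 203], [36, 6, 200], [23, 12, 199], [20, 8, 195], [27, 12, 193], [34, 46, 190], [38, 54, 156], [36, 57, 134], [36, 50, 180], [26, 18, 196], [19, 10, 199], [23, 15, 153]]
tin [[19, 36, 99], [11, 27, 103], [27, 10, 236], [23, 10, 228], [23, 13, 230], [27, 10, 235], [20, 15, 210], [23, 14, 159], [18, 17, 193], [25, 6, 238], [24, 11, 232], [22, 12, 230], [20, 13,
[... 1077 characters left out ...]
 24.3  21.8  88.8] 25
caddy fit [ 0.5072 -0.3112] dia 0.227 mec [ 0.5062 -0.312   0.2778] rect [ 507.6 -310.   209.2  199.    79.5] 297
ply fit [ 0.5353 -0.3272] dia 0.1763 mec [ 0.5216 -0.3957  0.1271] rect [ 521.6 -406.1   23.8  126.8   90. ] 106
flL fit [ 0.5586 -0.2739] dia 0.0881 mec [ 0.5618 -0.2761  0.1261] rect [ 561.4 -276.    89.9   89.2   86.9] 208
flM fit [ 0.5376 -0.3559] dia 0.0765 mec [ 0.5392 -0.3576  0.1094] rect [ 543.8 -360.6   80.8   88.5   86.9] 183
flO fit [ 0.4677 -0.2588] dia 0.0931 mec [ 0.4658 -0.2583  0.117 ] rect [ 470.5 -259.5   87.6   88.9   87.6] 162
flS fit [ 0.4542 -0.3482] dia 0.0976 mec [ 0.4531 -0.3473  0.1201] rect [ 456.  -349.    88.6   89.9   87. ] 135
```

Run:
```python
from h import *
a=np.load("pics/top0.npz");im=a["im"];d=a["d"];p=pts("top",d)
z=p[...,2]; hsv=cv2.cvtColor(im,cv2.COLOR_RGB2HSV);V=hsv[...,2].astype(int)
m=((z>.024)&(z<.05)|((z>.015)&(cv2.blur((z>.03).astype(np.float32),(25,25))>.3))).astype(np.uint8)
w=np.zeros_like(m);w[155:250,365:465]=m[155:250,365:465]
w=cv2.morphologyEx(w,cv2.MORPH_CLOSE,np.ones((5,5)));
cs,_=cv2.findContours(w,cv2.RETR_EXTERNAL,cv2.CHAIN_APPROX_NONE);c=max(cs,key=cv2.contourArea)
w2=np.zeros_like(w);cv2.drawContours(w2,[c],-1,1,-1);w2=cv2.morphologyEx(w2,cv2.MORPH_OPEN,np.ones((21,21)))
cs,_=cv2.findContours(w2,cv2.RETR_EXTERNAL,cv2.CHAIN_APPROX_NONE);c=max(cs,key=cv2.contourArea)[:,0]
P=ray("top",c,.033)[:,:2];r=cv2.minAreaRect((P*1000).astype(np.float32));print(r,cv2.boxPoints(r).round(1).tolist())
# timer
w=np.zeros_like(m);w[204:248,275:319]=((z>.008)&(z<.03))[204:248,275:319]
cs,_=cv2.findContours(w,cv2.RETR_EXTERNAL,cv2.CHAIN_APPROX_NONE);c=max(cs,key=cv2.contourArea)[:,0]
P=ray("top",c,.011)[:,:2];r=cv2.minAreaRect((P*1000).astype(np.float32));print(r,cv2.boxPoints(r).round(1).tolist())
# floors by gray threshold
g=cv2.cvtColor(im,cv2.COLOR_RGB2GRAY);C={}
for n,(u,v,zz) in dict(L=(401,183,.019),M=(434,188,.019),O=(397,216,.028),S=(430,221,.019)).items():
    sub=g[v-2:v+3,u-2:u+3];print(n,np.median(sub),np.median(g[v-20:v+20,u-20:u+20]))
    k=(np.abs(g.astype(int)-np.median(sub))<35).astype(np.uint8);k=cv2.morphologyEx(k,cv2.MORPH_OPEN,np.ones((3,3)))
    nl,lab,st,ce=cv2.connectedComponentsWithStats(k,connectivity=4);l=lab[v,u];C[n]=ray("top",ce[l],zz)[0];print(n,st[l].tolist(),C[n].round(4))
print(sum(C.values())/4)
im2=im.copy()[...,::-1].copy()
cv2.imwrite("pics/cad.png",cv2.resize(im2[155:250,365:465],None,fx=6,fy=6,interpolation=cv2.INTER_NEAREST))
```

```text
((505.2170715332031, -309.7535400390625), (204.1647186279297, 204.1220703125), 79.45686340332031) [[386.20001220703125, -391.3999938964844], [586.9000244140625, -428.79998779296875], [624.2000122070312, -228.10000610351562], [423.6000061035156, -190.6999969482422]]
((450.4046936035156, 5.330772399902344), (62.07414245605469, 69.6669921875), 31.359882354736328) [[405.79998779296875, 18.899999618530273], [442.0, -40.599998474121094], [495.0, -8.300000190734863], [458.79998779296875, 51.20000076293945]]
L 170.0 114.5
L [388, 172, 25, 23, 460] [ 0.5603 -0.2758  0.019 ]
M 169.0 86.0
M [425, 179, 18, 19, 277] [ 0.5442 -0.3645  0.019 ]
O 171.0 169.0
O [381, 199, 31, 34, 838] [ 0.4708 -0.2588  0.028 ]
S 172.0 92.0
S [422, 214, 15, 15, 175] [ 0.4553 -0.3479  0.019 ]
[ 0.50764881 -0.31175567  0.02125   ]
```

View pics/cad.png

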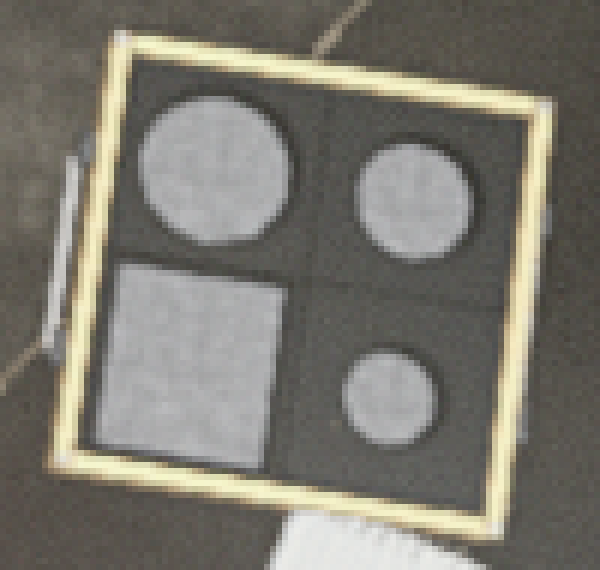

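Run:
```python
from h import *
c=np.array([(118,33),(553,100),(502,538),(48,468)])/6+[364.5,154.5]
P=ray("top",c,.033)[:,:2];print(P.round(4),P.mean(0),[np.linalg.norm(P[i]-P[(i+1)%4]).round(4) for i in range(4)],[np.degrees(np.arctan2(*(P[(i+1)%4]-P[i])[::-1])).round(1) for i in range(4)])
# side cross-check with light floors and rim corners
b=np.load("pics/side0.npz")["im"]
cv2.imwrite("pics/cads.png",cv2.resize(b[130:200,275:380,::-1],None,fx=7,fy=7,interpolation=cv2.INTER_CUBIC))
```

```text
[[ 0.6216 -0.2325]
 [ 0.5867 -0.4259]
 [ 0.392  -0.3903]
 [ 0.4266 -0.1934]] [ 0.50671508 -0.31053045] [np.float64(0.1965), np.float64(0.1979), np.float64(0.1999), np.float64(0.1988)] [np.float64(-100.2), np.float64(169.7), np.float64(80.0), np.float64(-11.3)]
```

View pics/cads.png

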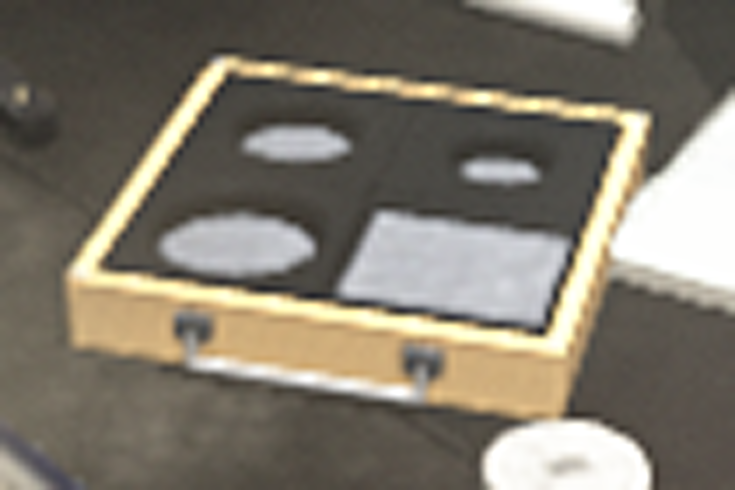

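```bash
cat >> h.py <<'E'
def plan(x,y,z,yaw,s=None):
    """totals in tool units from measured pose: shift (in current tool axes), turn about tool z"""
    s=s or status.get_state()
    R=s["eef_rot"];d=np.array([x,y,z])-s["eef_pos"]
    cy,sy=np.cos(np.radians(yaw)),np.sin(np.radians(yaw))
    Rt=np.array([[cy,sy,0],[sy,-cy,0],[0,0,-1.]])
    from scipy.spatial.transform import Rotation as Ro
    rv=Ro.from_matrix(R.T@Rt).as_rotvec()
    yn=np.degrees(np.arctan2(R[1,0],R[0,0]))
    print("t",round(s["t"],2),"pos",s["eef_pos"].round(4),"yaw",yn.round(2),"q",s["q"].round(2),"w",round(s["width"],4),"F",s["contact_force"].round(1))
    print("shift units now",(R.T@d/.15).round(4),"after turn",(Rt.T@d/.15).round(4),"turn units",(rv/np.pi).round(4))
E
python3 - <<'E'
from h import *
for n,P in dict(tall=(.6655,.121,.05),brass=(.5467,.054,.04),bw=(.550,-.0577,.046),timer=(.4504,.0053,.018),cadc=(.5067,-.3105,.034)).items(): print(n,proj("side",P).round(1))
plan(.4504,.0053,.269,31.3)
a=np.load("pics/side0.npz")["im"].copy()
for P in [(.6655,.121,.05),(.5467,.054,.04),(.550,-.0577,.046),(.4504,.0053,.018),(.5067,-.3105,.034)]:
    u,v=proj("side",P)[0]; cv2.circle(a,(int(round(u)),int(round(v))),1,(255,0,255),-1)
cv2.imwrite("pics/sp.png",cv2.resize(a[130:300,200:400,::-1],None,fx=4,fy=3.5,interpolation=cv2.INTER_CUBIC))
E
```

```text
tall [[232.  254.5]]
brass [[297.4 239.2]]
bw [[302.4 204.9]]
timer [[343.9 234.7]]
cadc [[328.1 157.2]]
t 0.1 pos [ 0.1724 -0.5222  0.4036] yaw 18.27 q [-1.36  0.09  1.37  0.    1.68 -0.1 ] w 0.0938 F [-0.5  0.1 -0.6]
shift units now [ 2.8621 -2.7567  0.9035] after turn [ 3.4107 -2.0419  0.8976] turn units [-0.0006 -0.0001 -0.0724]
```

View pics/sp.png

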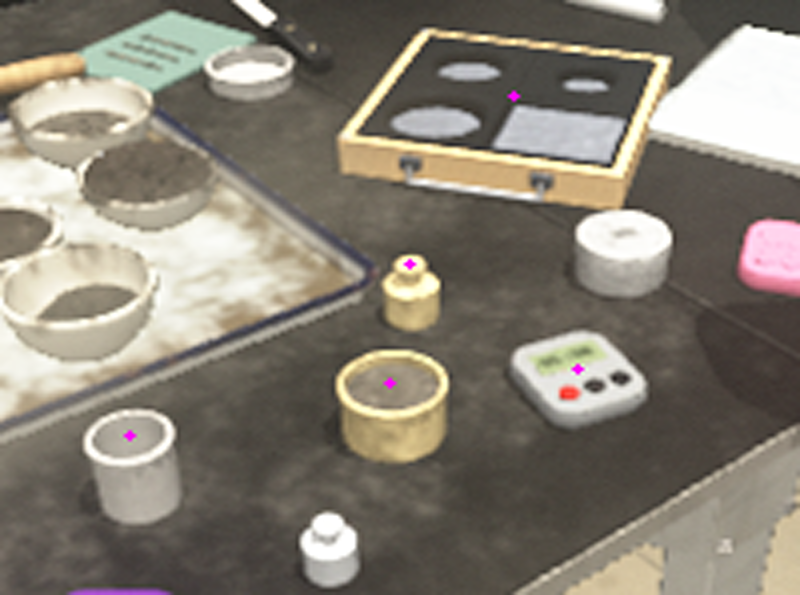

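Candidates (top view): the grey case with display at (297,226) is the timer; the pink (351,275) and purple (214,156) shapes are not. Brass cup is at (278,189), against the lidded tin at (343,233). Brass weight is at (320,188), against the small steel one at (238,186). Open steel cup is at (252,146). The wells are L (401,183), M (434,188), O (397,216) and S (430,221). The close crops and both views agree.

send_rows([
  [[0.179,-0.172,0.0565,0,0,0,100],[0.179,-0.172,0.0565,0,0,0,100],[0.179,-0.172,0.0565,0,0,0,100],[0.179,-0.172,0.0565,0,0,0,100],[0.179,-0.172,0.0565,0,0,0,100],[0.179,-0.172,0.0565,0,0,0,100],[0.179,-0.172,0.0565,0,0,0,100],[0.179,-0.172,0.0565,0,0,0,100],[0.179,-0.172,0.0565,0,0,0,100],[0.179,-0.172,0.0565,0,0,0,100],[0.179,-0.172,0.0565,0,0,0,100],[0.179,-0.172,0.0565,0,0,0,100],[0.179,-0.172,0.0565,0,0,0,100],[0.179,-0.172,0.0565,0,0,0,100],[0.179,-0.172,0.0565,0,0,0,100],[0.179,-0.172,0.0565,0,0,0,100],[0,0,0,0,0,-0.024,100],[0,0,0,0,0,-0.024,100],[0,0,0,0,0,-0.024,100],[0,0,0,0,0,0,100]],
], grip_force=15)

```text
t: 1.77
eef_pos: [0.4508, 0.0048, 0.2684]
eef_rot: [[0.854, 0.52, -0.001], [0.52, -0.854, 0.0], [-0.001, -0.001, -1.0]]
contact_force: [-0.2, -0.6, -0.3]
width: 0.094
```

Run:
```python
from h import *
plan(.4504,.0053,.2065,31.3)
```

```text
t 1.77 pos [0.4508 0.0048 0.2684] yaw 31.36 q [-0.12 -0.07  1.8  -0.    1.41  0.91] w 0.094 F [-0.2 -0.6 -0.3]
shift units now [-2.000e-04 -3.800e-03  4.127e-01] after turn [-0.0007 -0.0041  0.4127] turn units [-0.0002  0.0004  0.0003]
```

send_rows([
  [[0,-0.004,0.1,0,0,0,100],[0,0,0.1,0,0,0,100],[0,0,0.1,0,0,0,100],[0,0,0.06,0,0,0,100],[0,0,0.035,0,0,0,100],[0,0,0.018,0,0,0,100],[0,0,0,0,0,0,100],[0,0,0,0,0,0,60],[0,0,0,0,0,0,60],[0,0,0,0,0,0,60],[0,0,0,0,0,0,60],[0,0,0,0,0,0,60],[0,0,0,0,0,0,60],[0,0,0,0,0,0,60]],
], grip_force=15)

```text
t: 2.93
eef_pos: [0.4509, 0.0049, 0.2077]
eef_rot: [[0.855, 0.518, 0.001], [0.518, -0.855, -0.0], [0.001, 0.001, -1.0]]
contact_force: [-0.3, 0.1, 1.9]
width: 0.0677
```

Run:
```python
from h import *
plan(.4706,-.2581,.300,79.6)
im,d=get_image("side");cv2.imwrite("pics/a1.png",cv2.resize(im[150:300,240:440,::-1],None,fx=4,fy=4))
```

```text
t 2.93 pos [0.4509 0.0049 0.2077] yaw 31.23 q [-0.12 -0.    1.87  0.    1.27  0.91] w 0.0677 F [-0.3  0.1  1.9]
shift units now [-0.7958  1.5677 -0.6153] after turn [-1.7005  0.4458 -0.6157] turn units [ 3.000e-04 -2.000e-04 -2.687e-01]
```

View pics/a1.png

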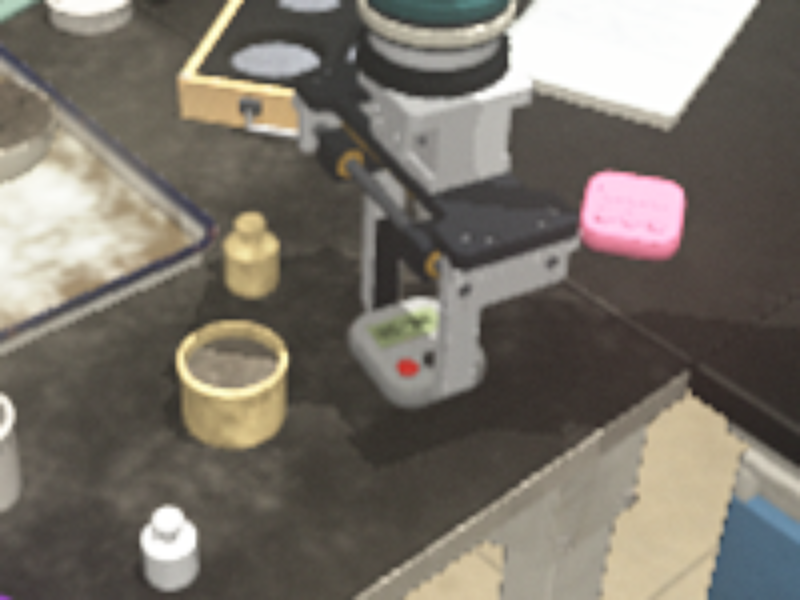

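send_rows([
  [[0,0,0,0,0,0,85],[0,0,0,0,0,0,85],[0,0,0.014,0,0,0,85],[0,0,0,0,0,0,85],[0,0,0,0,0,0,60],[0,0,0,0,0,0,60],[0,0,0,0,0,0,60],[0,0,0,0,0,0,60],[0,0,0,0,0,0,60],[0,0,0,0,0,0,60]],
], grip_force=20)

```text
t: 3.82
eef_pos: [0.4506, 0.0049, 0.2049]
eef_rot: [[0.855, 0.518, -0.0], [0.518, -0.855, -0.0], [-0.0, -0.0, -1.0]]
contact_force: [-0.0, 0.7, 0.0]
width: 0.0685
```

send_rows([
  [[0,0,-0.03,0,0,0,60],[0,0,-0.05,0,0,0,60],[0,0,-0.1,0,0,0,60],[0,0,-0.15,0,0,0,60],[0,0,-0.15,0,0,0,60],[0,0,-0.15,0,0,0,60],[0,0,0,0,0,0,60],[0,0,0,0,0,0,60]],
])

```text
t: 4.48
eef_pos: [0.4511, 0.0048, 0.3015]
eef_rot: [[0.855, 0.518, 0.004], [0.518, -0.855, -0.001], [0.003, 0.003, -1.0]]
contact_force: [-0.2, -0.5, 0.0]
width: 0.0683
```

Run:
```python
from h import *
im,d=get_image("side");cv2.imwrite("pics/a2.png",cv2.resize(im[100:300,240:440,::-1],None,fx=3,fy=3))
plan(.4706,-.2581,.300,79.6)
```

```text
t 4.53 pos [0.4506 0.0049 0.2998] yaw 31.22 q [-0.12 -0.09  1.76 -0.    1.47  0.91] w 0.0684 F [ 0.2 -0.5 -1.4]
shift units now [-7.9450e-01  1.5685e+00 -1.1000e-03] after turn [-1.7002e+00  4.4790e-01 -1.5000e-03] turn units [ 3.000e-04 -1.000e-04 -2.688e-01]
```

View pics/a2.png

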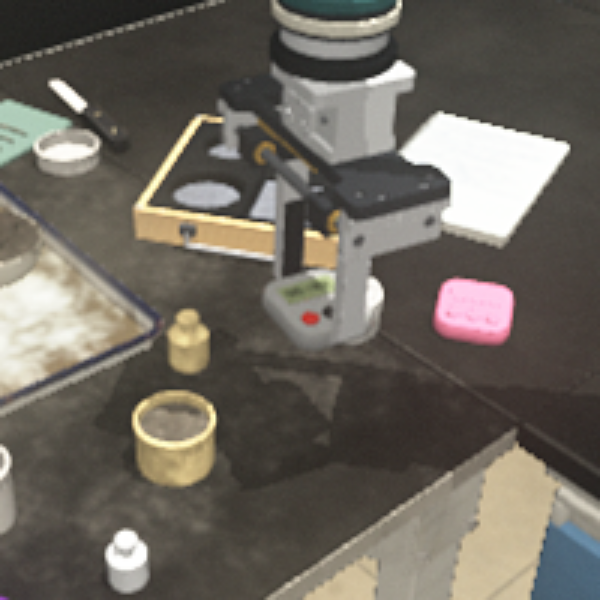

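send_rows([
  [[-0.066,0.131,0,0,0,0,60],[-0.066,0.131,0,0,0,0,60],[-0.066,0.131,0,0,0,0,60],[-0.066,0.131,0,0,0,0,60],[-0.066,0.131,0,0,0,0,60],[-0.066,0.131,0,0,0,0,60],[-0.066,0.131,0,0,0,0,60],[-0.066,0.131,0,0,0,0,60],[-0.066,0.131,0,0,0,0,60],[-0.066,0.131,0,0,0,0,60],[-0.066,0.131,0,0,0,0,60],[-0.066,0.131,0,0,0,0,60]],
])

```text
t: 5.53
eef_pos: [0.4708, -0.2592, 0.2971]
eef_rot: [[0.855, 0.518, -0.003], [0.518, -0.855, 0.002], [-0.002, -0.004, -1.0]]
contact_force: [0.6, 0.6, 0.1]
width: 0.0686
```

send_rows([
  [[0,0,0,0,0,-0.03,60],[0,0,0,0,0,-0.03,60],[0,0,0,0,0,-0.03,60],[0,0,0,0,0,-0.03,60],[0,0,0,0,0,-0.03,60],[0,0,0,0,0,-0.03,60],[0,0,0,0,0,-0.03,60],[0,0,0,0,0,-0.03,60],[0,0,0,0,0,-0.029,60],[0,0,0.1,0,0,0,60],[0,0,0.1,0,0,0,60],[0,0,0,0,0,0,60],[0,0,0,0,0,0,60]],
])

```text
t: 6.62
eef_pos: [0.4706, -0.2579, 0.2669]
eef_rot: [[0.18, 0.984, -0.005], [0.984, -0.18, 0.003], [0.002, -0.005, -1.0]]
contact_force: [-0.1, -0.0, -1.0]
width: 0.0683
```

Run:
```python
from h import *
plan(.4706,-.2581,.2345,79.6)
im,d=get_image("top");cv2.imwrite("pics/a3.png",cv2.resize(im[140:270,340:480,::-1],None,fx=5,fy=4))
im,d=get_image("side");cv2.imwrite("pics/a4.png",cv2.resize(im[100:220,250:420,::-1],None,fx=4,fy=4))
```

```text
t 6.62 pos [ 0.4706 -0.2579  0.2669] yaw 79.65 q [-0.61  0.13  1.6  -0.    1.42 -0.43] w 0.0683 F [-0.1 -0.  -1. ]
shift units now [-0.0019  0.0016  0.2161] after turn [-0.0014  0.0004  0.2161] turn units [-0.0017 -0.0007  0.0003]
```

View pics/a3.png

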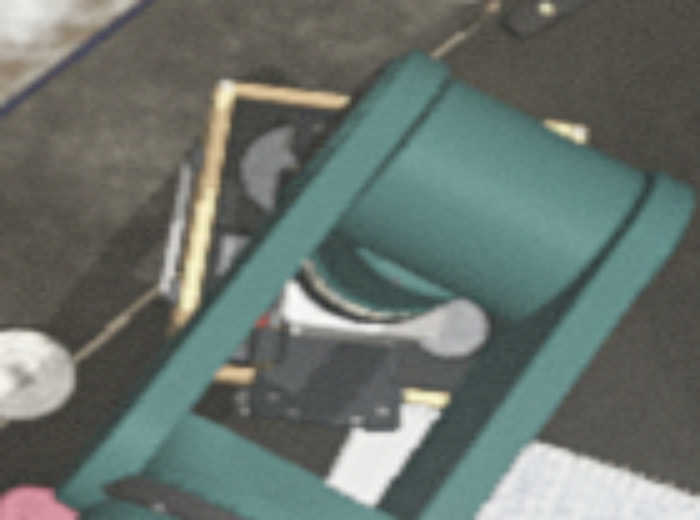

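View pics/a4.png

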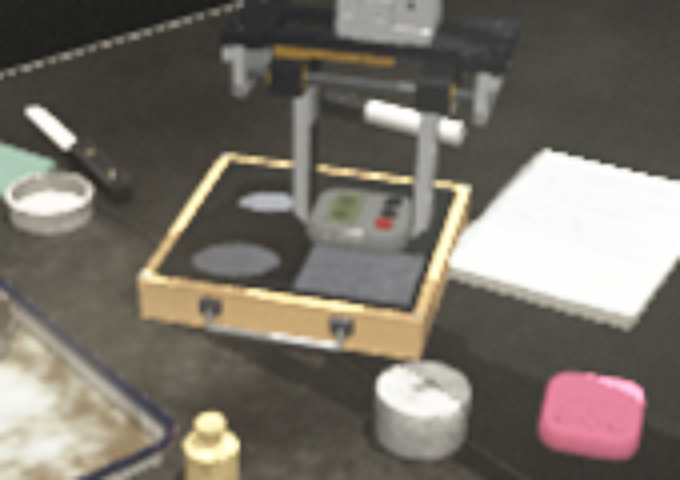

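send_rows([
  [[0,0,0.06,0,0,0,60],[0,0,0.06,0,0,0,60],[0,0,0.04,0,0,0,60],[0,0,0.03,0,0,0,60],[0,0,0.015,0,0,0,60],[0,0,0.007,0,0,0,60],[0,0,0,0,0,0,60],[0,0,0,0,0,0,60]],
])

```text
t: 7.38
eef_pos: [0.4714, -0.2585, 0.238]
eef_rot: [[0.18, 0.984, 0.0], [0.984, -0.18, -0.0], [-0.0, 0.0, -1.0]]
contact_force: [0.7, -0.5, -0.9]
width: 0.0685
```

Run:
```python
from h import *
plan(.4706,-.2581,.234,79.6)
```

```text
t 7.38 pos [ 0.4714 -0.2585  0.238 ] yaw 79.64 q [-0.61  0.15  1.64 -0.    1.35 -0.43] w 0.0685 F [ 0.7 -0.5 -0.9]
shift units now [ 0.0014 -0.0057  0.0264] after turn [ 0.0014 -0.0057  0.0264] turn units [0.0001 0.0001 0.0002]
```

send_rows([
  [[0,0,0.012,0,0,0,60],[0,0,0,0,0,0,60]],
])

```text
t: 7.55
eef_pos: [0.4713, -0.2584, 0.236]
eef_rot: [[0.18, 0.984, 0.0], [0.984, -0.18, -0.0], [-0.0, 0.0, -1.0]]
contact_force: [-0.2, -0.1, -0.5]
width: 0.0688
```

send_rows([
  [[0,0,0,0,0,0,60]],
])

```text
t: 7.63
eef_pos: [0.4713, -0.2584, 0.2361]
eef_rot: [[0.18, 0.984, 0.0], [0.984, -0.18, -0.0], [-0.0, 0.0, -1.0]]
contact_force: [-0.4, -0.0, -0.9]
width: 0.0686
```

send_rows([
  [[0,0,0,0,0,0,60]],
])

```text
t: 7.72
eef_pos: [0.4713, -0.2584, 0.2361]
eef_rot: [[0.18, 0.984, 0.0], [0.984, -0.18, -0.0], [-0.0, 0.0, -1.0]]
contact_force: [-0.2, 0.0, -0.6]
width: 0.0684
```

send_rows([
  [[0,0,0.013,0,0,0,60],[0,0,0,0,0,0,60],[0,0,0,0,0,0,60]],
])

```text
t: 7.97
eef_pos: [0.4712, -0.2583, 0.2338]
eef_rot: [[0.18, 0.984, -0.0], [0.984, -0.18, 0.0], [0.0, -0.0, -1.0]]
contact_force: [0.2, 0.5, -0.6]
width: 0.0685
```

send_rows([
  [[0,0,0,0,0,0,78],[0,0,0,0,0,0,82],[0,0,0,0,0,0,86],[0,0,0,0,0,0,88],[0,0,0,0,0,0,88],[0,0,-0.05,0,0,0,88],[0,0,-0.1,0,0,0,88],[0,0,-0.2,0,0,0,88],[0,0,-0.2,0,0,0,88],[0,0,0,0,0,0,88],[0,0,0,0,0,0,88]],
])

```text
t: 8.88
eef_pos: [0.4718, -0.2587, 0.3196]
eef_rot: [[0.18, 0.984, 0.005], [0.984, -0.18, -0.004], [-0.003, 0.006, -1.0]]
contact_force: [-0.9, 1.1, -0.1]
width: 0.0831
```

Run:
```python
from h import *
plan(.550,-.0577,.31,0)
im,d=get_image("side");cv2.imwrite("pics/a5.png",cv2.resize(im[100:220,250:420,::-1],None,fx=4,fy=4))
```

```text
t 8.88 pos [ 0.4718 -0.2587  0.3196] yaw 79.65 q [-0.61  0.09  1.54 -0.    1.51 -0.43] w 0.0831 F [-0.9  1.1 -0.1]
shift units now [1.4118 0.2719 0.062 ] after turn [ 0.5214 -1.3398  0.0642] turn units [ 0.002  -0.0005  0.4425]
```

View pics/a5.png

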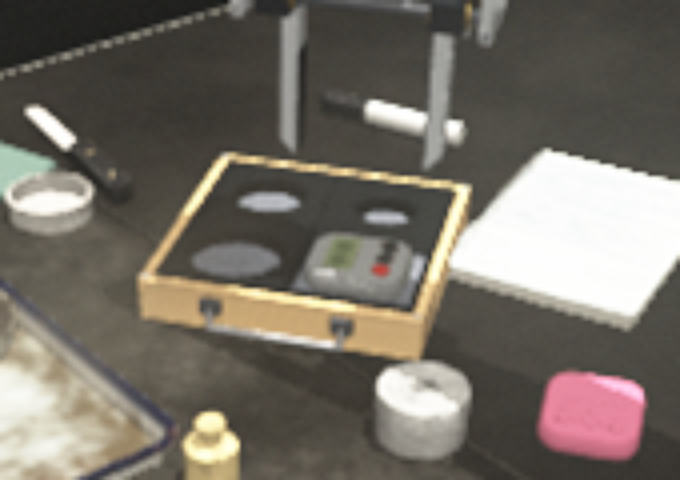

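send_rows([
  [[0.141,0.027,0.006,0,0,0,60],[0.141,0.027,0.006,0,0,0,60],[0.141,0.027,0.006,0,0,0,60],[0.141,0.027,0.006,0,0,0,60],[0.141,0.027,0.006,0,0,0,60],[0.141,0.027,0.006,0,0,0,60],[0.141,0.027,0.006,0,0,0,60],[0.141,0.027,0.006,0,0,0,60],[0.141,0.027,0.006,0,0,0,60],[0.142,0.029,0.008,0,0,0,60]],
])

```text
t: 9.77
eef_pos: [0.5492, -0.0563, 0.3049]
eef_rot: [[0.18, 0.984, -0.004], [0.984, -0.18, 0.001], [-0.0, -0.004, -1.0]]
contact_force: [0.4, 0.4, -0.1]
width: 0.0561
```

send_rows([
  [[0,0,0,0,0,0.037,60],[0,0,0,0,0,0.037,60],[0,0,0,0,0,0.037,60],[0,0,0,0,0,0.037,60],[0,0,0,0,0,0.037,60],[0,0,0,0,0,0.037,60],[0,0,0,0,0,0.037,60],[0,0,0,0,0,0.037,60],[0,0,0,0,0,0.037,60],[0,0,0,0,0,0.037,60],[0,0,0,0,0,0.037,60],[0,0,0,0,0,0.0355,60],[0,0,0,0,0,0,60],[0,0,0,0,0,0,60],[0,0,0,0,0,0,60]],
])

```text
t: 11.02
eef_pos: [0.5492, -0.0574, 0.306]
eef_rot: [[1.0, 0.002, -0.002], [0.002, -1.0, 0.0], [-0.002, -0.0, -1.0]]
contact_force: [0.8, -0.1, -0.1]
width: 0.056
```

Run:
```python
from h import *
plan(.550,-.0577,.216,0)
im,d=get_image("top");cv2.imwrite("pics/a6.png",cv2.resize(im[120:270,260:470,::-1],None,fx=3.8,fy=3.8))
np.savez("pics/a6.npz",im=im,d=d)
```

```text
t 11.02 pos [ 0.5492 -0.0574  0.306 ] yaw 0.13 q [-0.21  0.13  1.52 -0.    1.49  1.36] w 0.056 F [ 0.8 -0.1 -0.1]
shift units now [0.0065 0.002  0.6002] after turn [0.0053 0.0018 0.6002] turn units [-0.0001  0.0007  0.0007]
```

View pics/a6.png

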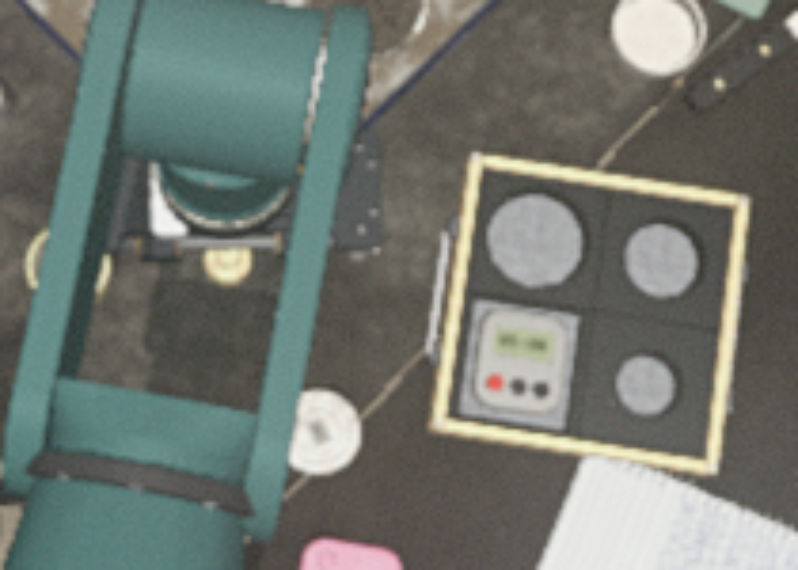

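Run:
```python
from h import *
a=np.load("pics/a6.npz");im=a["im"];d=a["d"];p=pts("top",d);z=p[...,2]
w=np.zeros(z.shape,np.uint8);w[195:235,378:416]=((z>.038)&(z<.06))[195:235,378:416]
cs,_=cv2.findContours(w,cv2.RETR_EXTERNAL,cv2.CHAIN_APPROX_NONE);c=max(cs,key=cv2.contourArea)[:,0]
P=ray("top",c,.042)[:,:2];r=cv2.minAreaRect((P*1000).astype(np.float32));print(r)
q=p[205:225,388:405].reshape(-1,3);A=np.c_[q[:,:2]-q[:,:2].mean(0),np.ones(len(q))];print(np.linalg.lstsq(A,q[:,2],rcond=None)[0])
```

```text
((472.2434387207031, -258.3381042480469), (61.70555877685547, 69.77606201171875), 80.47367095947266)
 ** On entry to DLASCL parameter number  4 had an illegal value
 ** On entry to DLASCL parameter number  4 had an illegal valueTraceback (most recent call last):
  File "<stdin>", line 6, in <module>
    x, resids, rank, s = _umath_linalg.lstsq(a, b, rcond,
                         ~~~~~~~~~~~~~~~~~~~^^^^^^^^^^^^^
                                             signature=signature)
                                             ^^^^^^^^^^^^^^^^^^^^
    raise LinAlgError("SVD did not converge in Linear Least Squares")
numpy.linalg.LinAlgError: SVD did not converge in Linear Least Squares
```

send_rows([
  [[0.005,0.002,0.15,0,0,0,60],[0,0,0.15,0,0,0,60],[0,0,0.12,0,0,0,60],[0,0,0.09,0,0,0,60],[0,0,0.05,0,0,0,60],[0,0,0.025,0,0,0,60],[0,0,0.012,0,0,0,60],[0,0,0,0,0,0,60],[0,0,0,0,0,0,60]],
])

```text
t: 11.82
eef_pos: [0.5506, -0.0579, 0.2187]
eef_rot: [[1.0, 0.0, 0.002], [0.0, -1.0, -0.0], [0.002, 0.0, -1.0]]
contact_force: [-0.0, -0.1, 0.2]
width: 0.0564
```

send_rows([
  [[0,0,0.01,0,0,0,60],[0,0,0,0,0,0,60],[0,0,0,0,0,0,25],[0,0,0,0,0,0,25],[0,0,0,0,0,0,25],[0,0,0,0,0,0,25],[0,0,0,0,0,0,25],[0,0,0,0,0,0,25]],
], grip_force=30)

```text
t: 12.48
eef_pos: [0.5502, -0.0578, 0.2162]
eef_rot: [[1.0, -0.0, 0.0], [-0.0, -1.0, -0.0], [0.0, 0.0, -1.0]]
contact_force: [-0.9, 0.5, 0.5]
width: 0.0304
```

Run:
```python
from h import *
plan(.4544,-.3467,.32,0)
```

```text
t 12.48 pos [ 0.5502 -0.0578  0.2162] yaw -0.0 q [-0.21  0.21  1.62 -0.    1.31  1.36] w 0.0304 F [-0.9  0.5  0.5]
shift units now [-0.6388  1.9262 -0.6918] after turn [-0.6389  1.926  -0.692 ] turn units [ 0. -0. -0.]
```

send_rows([
  [[0,0,-0.04,0,0,0,25],[0,0,-0.08,0,0,0,25],[0,0,-0.14,0,0,0,25],[0,0,-0.15,0,0,0,25],[0,0,-0.15,0,0,0,25],[0,0,-0.13,0,0,0,25],[0,0,0,0,0,0,25],[0,0,0,0,0,0,25]],
])

```text
t: 13.15
eef_pos: [0.5504, -0.0578, 0.3214]
eef_rot: [[1.0, -0.0, 0.004], [-0.0, -1.0, -0.001], [0.004, 0.001, -1.0]]
contact_force: [0.5, -0.5, -2.2]
width: 0.0302
```

Run:
```python
from h import *
plan(.4544,-.3467,.32,0)
im,d=get_image("side");cv2.imwrite("pics/b1.png",cv2.resize(im[100:300,220:420,::-1],None,fx=3,fy=3))
```

```text
t 13.15 pos [ 0.5504 -0.0578  0.3214] yaw -0.0 q [-0.21  0.12  1.5  -0.    1.52  1.36] w 0.0302 F [ 0.5 -0.5 -2.2]
shift units now [-0.6403  1.9259  0.0087] after turn [-0.6403  1.9259  0.0095] turn units [ 0.0003 -0.0012 -0.    ]
```

View pics/b1.png

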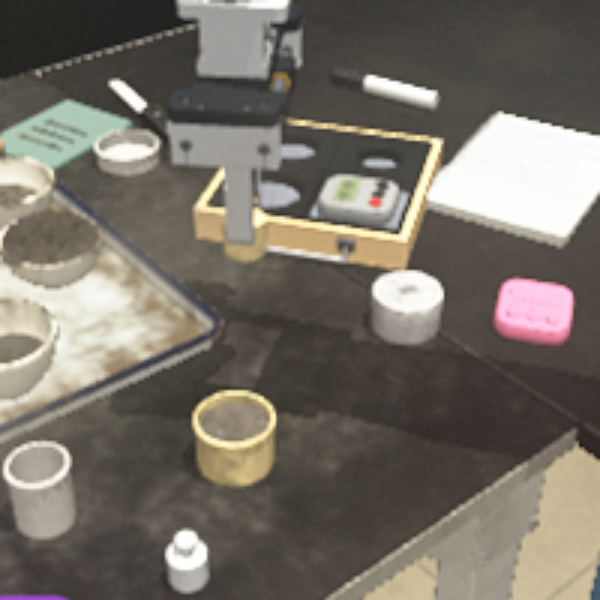

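The weight is lifted and upright, and the timer sits level in its recess.

send_rows([
  [[-0.0457,0.1376,0,0,0,0,25],[-0.0457,0.1376,0,0,0,0,25],[-0.0457,0.1376,0,0,0,0,25],[-0.0457,0.1376,0,0,0,0,25],[-0.0457,0.1376,0,0,0,0,25],[-0.0457,0.1376,0,0,0,0,25],[-0.0457,0.1376,0,0,0,0,25],[-0.0457,0.1376,0,0,0,0,25],[-0.0457,0.1376,0,0,0,0,25],[-0.0457,0.1376,0,0,0,0,25],[-0.0457,0.1376,0,0,0,0,25],[-0.0457,0.1376,0,0,0,0,25],[-0.0457,0.1376,0,0,0,0,25],[-0.0457,0.1376,0,0,0,0,25],[0,0,0.1,0,0,0,25],[0,0,0.08,0,0,0,25],[0,0,0,0,0,0,25],[0,0,0,0,0,0,25],[0,0,0,0,0,0,25]],
])

```text
t: 14.78
eef_pos: [0.4544, -0.3461, 0.292]
eef_rot: [[1.0, 0.001, -0.001], [0.001, -1.0, 0.001], [-0.001, -0.001, -1.0]]
contact_force: [0.8, -0.0, -1.4]
width: 0.0303
```

Run:
```python
from h import *
plan(.4544,-.3467,.237,0)
im,d=get_image("side");cv2.imwrite("pics/b2.png",cv2.resize(im[100:220,250:420,::-1],None,fx=4,fy=4))
```

```text
t 14.78 pos [ 0.4544 -0.3461  0.292 ] yaw 0.05 q [-0.75  0.18  1.49  0.    1.47  0.82] w 0.0303 F [ 0.8 -0.  -1.4]
shift units now [3.000e-04 4.700e-03 3.664e-01] after turn [-1.000e-04  4.300e-03  3.664e-01] turn units [-0.0003  0.0003  0.0003]
```

View pics/b2.png

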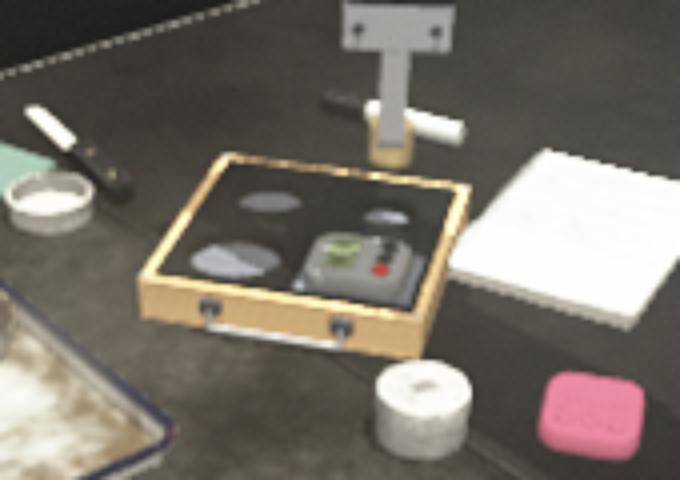

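send_rows([
  [[0,0.004,0.08,0,0,0,25],[0,0,0.08,0,0,0,25],[0,0,0.06,0,0,0,25],[0,0,0.05,0,0,0,25],[0,0,0.04,0,0,0,25],[0,0,0.03,0,0,0,25],[0,0,0.02,0,0,0,25],[0,0,0,0,0,0,25],[0,0,0,0,0,0,25],[0,0,0,0,0,0,25]],
])

```text
t: 15.67
eef_pos: [0.4544, -0.3475, 0.2392]
eef_rot: [[1.0, -0.0, 0.001], [-0.0, -1.0, -0.001], [0.001, 0.001, -1.0]]
contact_force: [0.2, -0.1, -2.4]
width: 0.03
```

send_rows([
  [[0,-0.003,0.012,0,0,0,25],[0,0,0.008,0,0,0,25],[0,0,0,0,0,0,25],[0,0,0,0,0,0,25]],
])

```text
t: 16.0
eef_pos: [0.4542, -0.3469, 0.2356]
eef_rot: [[1.0, -0.0, 0.0], [-0.0, -1.0, -0.0], [0.0, 0.0, -1.0]]
contact_force: [-0.1, -0.3, -1.2]
width: 0.0302
```

send_rows([
  [[0,0,0,0,0,0,36],[0,0,0,0,0,0,42],[0,0,0,0,0,0,50],[0,0,0,0,0,0,50],[0,0,-0.04,0,0,0,50],[0,0,-0.1,0,0,0,50],[0,0,-0.2,0,0,0,50],[0,0,-0.25,0,0,0,50],[0,0,-0.1,0,0,0,50],[0,0,0,0,0,0,50],[0,0,0,0,0,0,70]],
])

```text
t: 16.92
eef_pos: [0.4543, -0.347, 0.3406]
eef_rot: [[1.0, -0.0, 0.002], [-0.0, -1.0, -0.002], [0.002, 0.002, -1.0]]
contact_force: [-0.2, -1.0, -0.8]
width: 0.0506
```

Run:
```python
from h import *
im,d=get_image("side");cv2.imwrite("pics/b3.png",cv2.resize(im[100:220,250:420,::-1],None,fx=4,fy=4))
plan(.5467,.0540,.33,0)
```

```text
t 16.97 pos [ 0.454  -0.3467  0.3386] yaw -0.0 q [-0.75  0.16  1.43 -0.    1.56  0.82] w 0.0545 F [ 0.4  0.3 -0.2]
shift units now [ 0.6176 -2.6714  0.0581] after turn [ 0.6177 -2.6714  0.0573] turn units [-0.0001  0.0002 -0.    ]
```

View pics/b3.png

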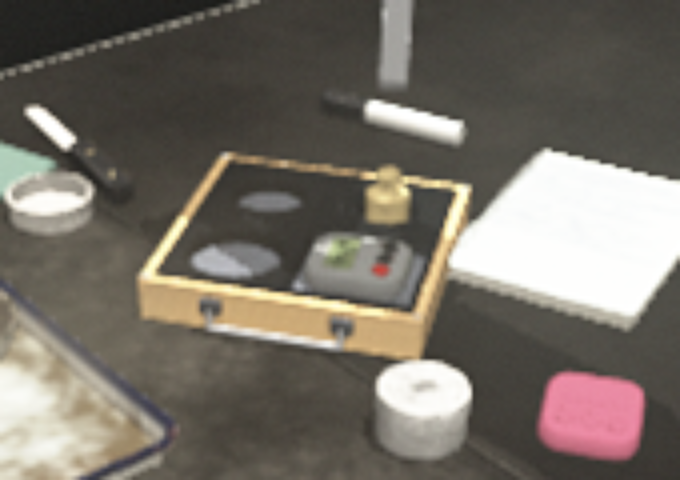

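send_rows([
  [[0.0386,-0.167,0.0036,0,0,0,100],[0.0386,-0.167,0.0036,0,0,0,100],[0.0386,-0.167,0.0036,0,0,0,100],[0.0386,-0.167,0.0036,0,0,0,100],[0.0386,-0.167,0.0036,0,0,0,100],[0.0386,-0.167,0.0036,0,0,0,100],[0.0386,-0.167,0.0036,0,0,0,100],[0.0386,-0.167,0.0036,0,0,0,100],[0.0386,-0.167,0.0036,0,0,0,100],[0.0386,-0.167,0.0036,0,0,0,100],[0.0386,-0.167,0.0036,0,0,0,100],[0.0386,-0.167,0.0036,0,0,0,100],[0.0386,-0.167,0.0036,0,0,0,100],[0.0386,-0.167,0.0036,0,0,0,100],[0.0386,-0.167,0.0036,0,0,0,100],[0.0386,-0.167,0.0036,0,0,0,100],[0,0,0,0,0,0,100],[0,0,0,0,0,0,100],[0,0,0,0,0,0,100]],
])

```text
t: 18.55
eef_pos: [0.5465, 0.0535, 0.3286]
eef_rot: [[1.0, 0.0, -0.004], [0.0, -1.0, -0.001], [-0.004, 0.001, -1.0]]
contact_force: [-0.0, -0.4, 0.3]
width: 0.094
```

Run:
```python
from h import *
plan(.5467,.0540,.216,0)
im,d=get_image("side");cv2.imwrite("pics/c1.png",cv2.resize(im[100:300,200:400,::-1],None,fx=3,fy=3))
```

```text
t 18.55 pos [0.5465 0.0535 0.3286] yaw 0.0 q [-0.01  0.11  1.49 -0.    1.54  1.57] w 0.094 F [-0.  -0.4  0.3]
shift units now [ 0.0039 -0.0037  0.7506] after turn [ 0.0013 -0.0031  0.7507] turn units [0.0003 0.0011 0.    ]
```

View pics/c1.png

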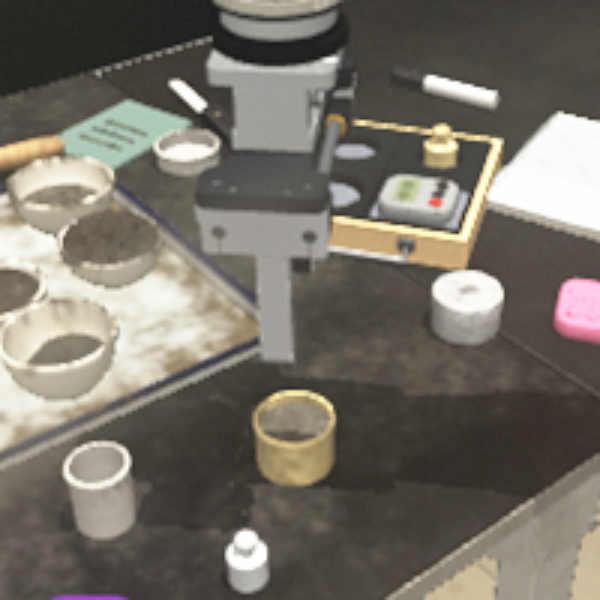

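send_rows([
  [[0.002,-0.003,0.15,0,0,0,100],[0,0,0.2,0,0,0,100],[0,0,0.15,0,0,0,100],[0,0,0.12,0,0,0,100],[0,0,0.07,0,0,0,100],[0,0,0.04,0,0,0,100],[0,0,0.015,0,0,0,100],[0,0,0,0,0,0,100],[0,0,0,0,0,0,70],[0,0,0,0,0,0,55],[0,0,0,0,0,0,50],[0,0,0,0,0,0,50],[0,0,0,0,0,0,50],[0,0,0,0,0,0,50],[0,0,0,0,0,0,50],[0,0,0,0,0,0,50]],
], grip_force=30)

```text
t: 19.93
eef_pos: [0.5473, 0.0543, 0.219]
eef_rot: [[1.0, -0.0, 0.0], [-0.0, -1.0, -0.0], [0.0, 0.0, -1.0]]
contact_force: [-0.1, 0.0, 1.4]
width: 0.056
```

Run:
```python
from h import *
plan(.5590,-.2743,.32,0)
im,d=get_image("side");cv2.imwrite("pics/c2.png",cv2.resize(im[100:300,200:400,::-1],None,fx=3,fy=3))
```

```text
t 19.93 pos [0.5473 0.0543 0.219 ] yaw -0.0 q [-0.    0.2   1.63 -0.    1.32  1.57] w 0.056 F [-0.1  0.   1.4]
shift units now [ 0.0785  2.1911 -0.6728] after turn [ 0.0783  2.1909 -0.6734] turn units [ 0.0001 -0.0001 -0.    ]
```

View pics/c2.png

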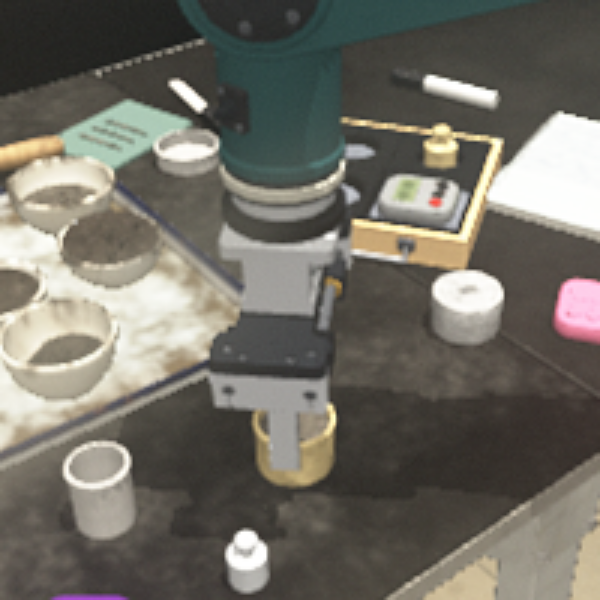

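send_rows([
  [[0,0,-0.03,0,0,0,50],[0,0,-0.07,0,0,0,50],[0,0,-0.12,0,0,0,50],[0,0,-0.15,0,0,0,50],[0,0,-0.15,0,0,0,50],[0,0,-0.1,0,0,0,50],[0,0,-0.05,0,0,0,50],[0,0,0,0,0,0,50],[0,0,0,0,0,0,50]],
])

```text
t: 20.73
eef_pos: [0.5471, 0.0544, 0.3192]
eef_rot: [[1.0, -0.0, 0.0], [-0.0, -1.0, -0.0], [0.0, 0.0, -1.0]]
contact_force: [-0.3, 0.5, -2.1]
width: 0.0557
```

Run:
```python
from h import *
plan(.5590,-.2743,.32,0)
im,d=get_image("side");cv2.imwrite("pics/c3.png",cv2.resize(im[100:300,200:400,::-1],None,fx=3,fy=3))
```

```text
t 20.73 pos [0.5471 0.0544 0.3192] yaw -0.0 q [-0.    0.12  1.51 -0.    1.52  1.57] w 0.0557 F [-0.3  0.5 -2.1]
shift units now [ 0.0797  2.1911 -0.0054] after turn [ 0.0796  2.1911 -0.0055] turn units [ 0. -0. -0.]
```

View pics/c3.png

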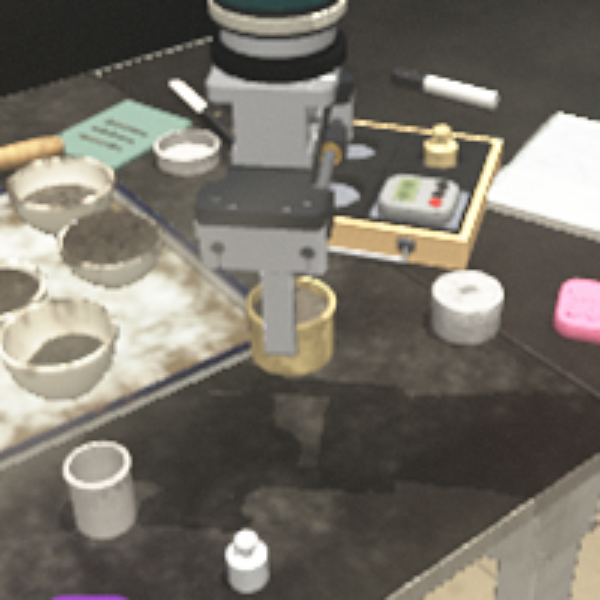

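Held upright. Moving to the 69 mm well with soft acceleration.

send_rows([
  [[0.001,0.03,0,0,0,0,50],[0.003,0.07,0,0,0,0,50],[0.005,0.12,0,0,0,0,50],[0.005,0.14,0,0,0,0,50],[0.005,0.14,0,0,0,0,50],[0.005,0.14,0,0,0,0,50],[0.005,0.14,0,0,0,0,50],[0.005,0.14,0,0,0,0,50],[0.005,0.14,0,0,0,0,50],[0.005,0.14,0,0,0,0,50],[0.005,0.14,0,0,0,0,50],[0.005,0.14,0,0,0,0,50],[0.005,0.14,0,0,0,0,50],[0.005,0.14,0,0,0,0,50],[0.005,0.14,0,0,0,0,50],[0.005,0.14,0,0,0,0,50],[0.004,0.1,0,0,0,0,50],[0.003,0.06,0,0,0,0,50],[0.001,0.03,0,0,0,0,50],[0,0,0,0,0,0,50]],
])

```text
t: 22.45
eef_pos: [0.5593, -0.2809, 0.3187]
eef_rot: [[1.0, -0.001, -0.001], [-0.001, -1.0, 0.0], [-0.001, -0.0, -1.0]]
contact_force: [0.1, 1.4, -0.7]
width: 0.0558
```

send_rows([
  [[0,0,0.05,0,0,0,50],[0,0,0.1,0,0,0,50],[0,0,0.1,0,0,0,50],[0,0,0.05,0,0,0,50],[0,0,0,0,0,0,50],[0,0,0,0,0,0,50],[0,0,0,0,0,0,50]],
])

```text
t: 23.03
eef_pos: [0.5598, -0.2798, 0.2752]
eef_rot: [[1.0, 0.001, 0.001], [0.001, -1.0, -0.001], [0.001, 0.001, -1.0]]
contact_force: [-0.5, 0.1, -1.2]
width: 0.0559
```

Run:
```python
from h import *
plan(.5590,-.2743,.2395,0)
im,d=get_image("side");cv2.imwrite("pics/c4.png",cv2.resize(im[100:220,250:420,::-1],None,fx=4,fy=4))
```

```text
t 23.03 pos [ 0.5598 -0.2798  0.2752] yaw 0.04 q [-0.55  0.31  1.37  0.    1.46  1.02] w 0.0559 F [-0.5  0.1 -1.2]
shift units now [-0.0058 -0.0369  0.2379] after turn [-0.0055 -0.0367  0.238 ] turn units [ 0.0003 -0.0004  0.0002]
```

View pics/c4.png

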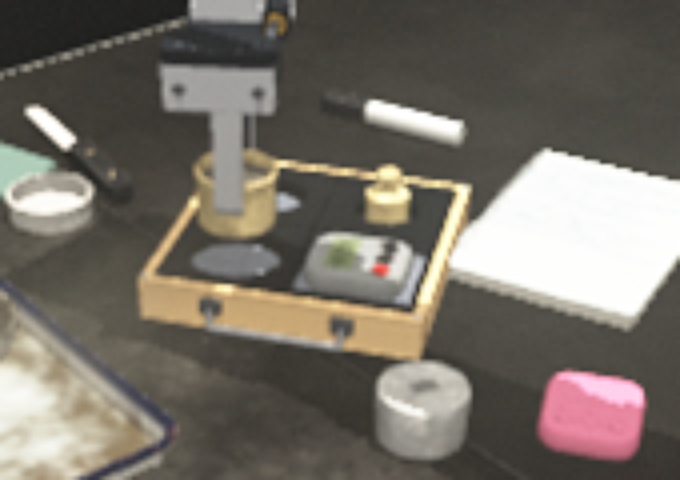

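send_rows([
  [[-0.003,-0.02,0,0,0,0,50],[-0.0025,-0.017,0,0,0,0,50],[0,0,0.05,0,0,0,50],[0,0,0.06,0,0,0,50],[0,0,0.05,0,0,0,50],[0,0,0.03,0,0,0,50],[0,0,0.02,0,0,0,50],[0,0,0.01,0,0,0,50],[0,0,0,0,0,0,50],[0,0,0,0,0,0,50],[0,0,0,0,0,0,50]],
])

```text
t: 24.0
eef_pos: [0.5588, -0.2748, 0.2418]
eef_rot: [[1.0, -0.0, 0.001], [-0.0, -1.0, -0.001], [0.001, 0.001, -1.0]]
contact_force: [1.1, -1.1, -1.2]
width: 0.0559
```

send_rows([
  [[0,0,0.012,0,0,0,50],[0,0,0.006,0,0,0,50],[0,0,0,0,0,0,50],[0,0,0,0,0,0,50]],
])

```text
t: 24.33
eef_pos: [0.5586, -0.2746, 0.2385]
eef_rot: [[1.0, -0.0, -0.0], [-0.0, -1.0, -0.0], [-0.0, 0.0, -1.0]]
contact_force: [0.4, -1.3, -2.1]
width: 0.0558
```

send_rows([
  [[0,0,0,0,0,0,63],[0,0,0,0,0,0,68],[0,0,0,0,0,0,74],[0,0,0,0,0,0,78],[0,0,0,0,0,0,78],[0,0,-0.05,0,0,0,78],[0,0,-0.1,0,0,0,78],[0,0,-0.2,0,0,0,78],[0,0,-0.25,0,0,0,78],[0,0,-0.1,0,0,0,78],[0,0,0,0,0,0,78],[0,0,0,0,0,0,78]],
])

```text
t: 25.33
eef_pos: [0.5587, -0.2746, 0.3451]
eef_rot: [[1.0, -0.0, 0.003], [-0.0, -1.0, -0.002], [0.003, 0.002, -1.0]]
contact_force: [0.5, -0.0, -0.8]
width: 0.0734
```

Run:
```python
from h import *
plan(.6655,.1210,.34,0)
im,d=get_image("side");cv2.imwrite("pics/c5.png",cv2.resize(im[100:220,250:420,::-1],None,fx=4,fy=4))
```

```text
t 25.33 pos [ 0.5587 -0.2746  0.3451] yaw -0.0 q [-0.55  0.26  1.28 -0.    1.59  1.02] w 0.0734 F [ 0.5 -0.  -0.8]
shift units now [ 0.7117 -2.6376  0.0312] after turn [ 0.7119 -2.6375  0.0338] turn units [ 0.0005 -0.0008 -0.    ]
```

View pics/c5.png

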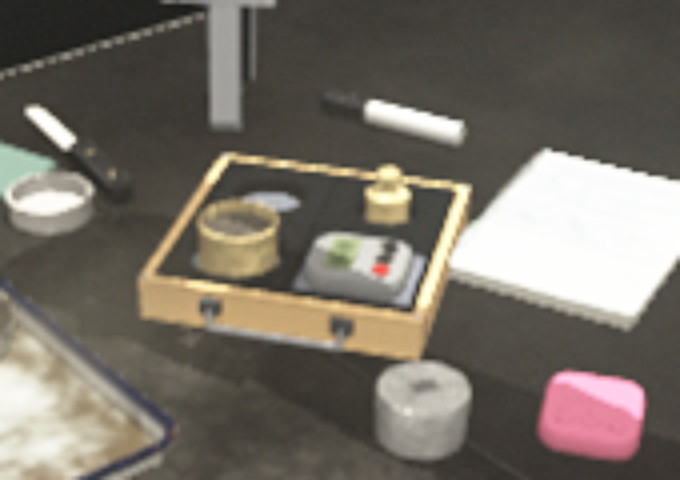

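send_rows([
  [[0.0445,-0.165,0.002,0,0,0,80],[0.0445,-0.165,0.002,0,0,0,80],[0.0445,-0.165,0.002,0,0,0,80],[0.0445,-0.165,0.002,0,0,0,80],[0.0445,-0.165,0.002,0,0,0,80],[0.0445,-0.165,0.002,0,0,0,80],[0.0445,-0.165,0.002,0,0,0,80],[0.0445,-0.165,0.002,0,0,0,80],[0.0445,-0.165,0.002,0,0,0,80],[0.0445,-0.165,0.002,0,0,0,80],[0.0445,-0.165,0.002,0,0,0,80],[0.0445,-0.165,0.002,0,0,0,80],[0.0445,-0.165,0.002,0,0,0,80],[0.0445,-0.165,0.002,0,0,0,80],[0.0445,-0.165,0.002,0,0,0,80],[0.0445,-0.165,0.002,0,0,0,80],[0,0,0,0,0,0,80],[0,0,0,0,0,0,80],[0,0,0,0,0,0,80]],
])

```text
t: 26.97
eef_pos: [0.6652, 0.1211, 0.3362]
eef_rot: [[1.0, -0.0, -0.004], [-0.0, -1.0, -0.001], [-0.004, 0.001, -1.0]]
contact_force: [1.2, -0.2, -0.3]
width: 0.0755
```

Run:
```python
from h import *
plan(.6655,.1210,.219,0)
im,d=get_image("side");cv2.imwrite("pics/d1.png",cv2.resize(im[100:300,140:340,::-1],None,fx=3,fy=3))
```

```text
t 26.97 pos [0.6652 0.1211 0.3362] yaw -0.0 q [ 0.1   0.39  1.14 -0.    1.62  1.67] w 0.0755 F [ 1.2 -0.2 -0.3]
shift units now [ 5.500e-03 -6.000e-04  7.816e-01] after turn [2.200e-03 4.000e-04 7.816e-01] turn units [ 0.0004  0.0013 -0.    ]
```

View pics/d1.png

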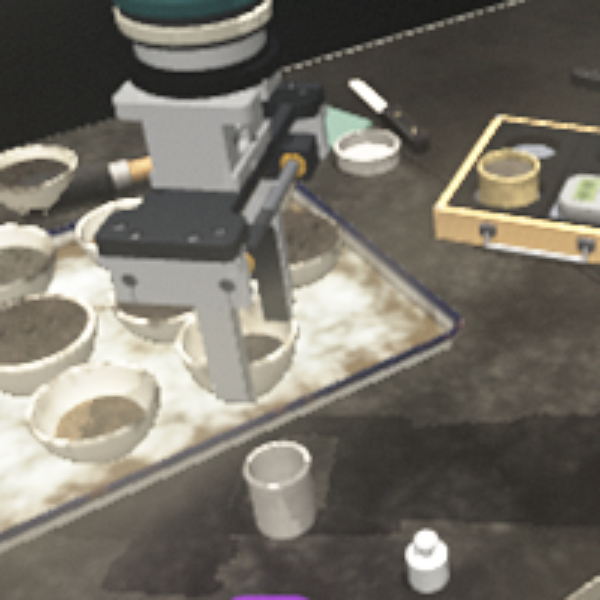

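send_rows([
  [[0.002,0,0.15,0,0,0,80],[0,0,0.2,0,0,0,80],[0,0,0.15,0,0,0,80],[0,0,0.12,0,0,0,80],[0,0,0.08,0,0,0,80],[0,0,0.05,0,0,0,80],[0,0,0.025,0,0,0,80],[0,0,0,0,0,0,80],[0,0,0,0,0,0,60],[0,0,0,0,0,0,50],[0,0,0,0,0,0,38],[0,0,0,0,0,0,38],[0,0,0,0,0,0,38],[0,0,0,0,0,0,38],[0,0,0,0,0,0,38],[0,0,0,0,0,0,38]],
], grip_force=20)

```text
t: 28.35
eef_pos: [0.6659, 0.1213, 0.223]
eef_rot: [[1.0, -0.0, 0.001], [-0.0, -1.0, -0.0], [0.001, 0.0, -1.0]]
contact_force: [0.0, -0.1, 1.9]
width: 0.0415
```

send_rows([
  [[0,0,-0.03,0,0,0,38],[0,0,-0.07,0,0,0,38],[0,0,-0.12,0,0,0,38],[0,0,-0.15,0,0,0,38],[0,0,-0.15,0,0,0,38],[0,0,-0.15,0,0,0,38],[0,0,-0.1,0,0,0,38],[0,0,-0.05,0,0,0,38],[0,0,0,0,0,0,38],[0,0,0,0,0,0,38]],
])

```text
t: 29.18
eef_pos: [0.6657, 0.1214, 0.3453]
eef_rot: [[1.0, -0.0, -0.0], [-0.0, -1.0, -0.0], [-0.0, 0.0, -1.0]]
contact_force: [-0.5, -0.7, -1.2]
width: 0.0415
```

Run:
```python
from h import *
plan(.5428,-.3629,.345,0)
im,d=get_image("side");cv2.imwrite("pics/d2.png",cv2.resize(im[100:300,140:340,::-1],None,fx=3,fy=3))
```

```text
t 29.18 pos [0.6657 0.1214 0.3453] yaw -0.0 q [ 0.1   0.39  1.13 -0.    1.63  1.67] w 0.0415 F [-0.5 -0.7 -1.2]
shift units now [-8.1890e-01  3.2287e+00  2.6000e-03] after turn [-8.1910e-01  3.2287e+00  2.2000e-03] turn units [ 0.      0.0001 -0.    ]
```

View pics/d2.png

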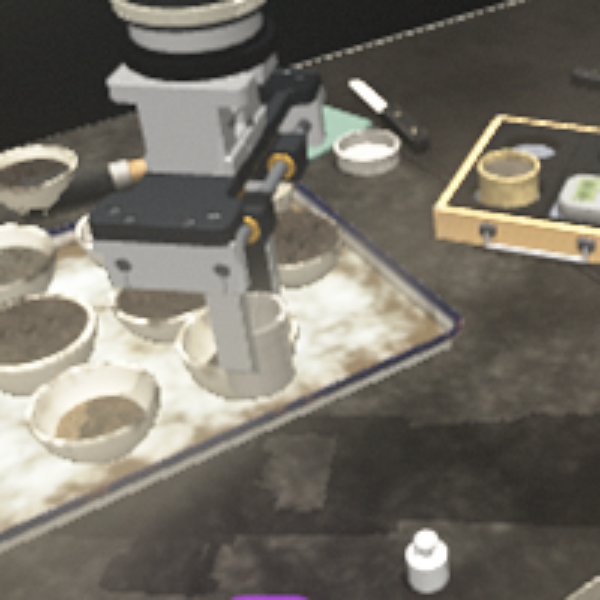

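send_rows([
  [[-0.02,0.08,0,0,0,0,38],[-0.042,0.165,0,0,0,0,38],[-0.042,0.165,0,0,0,0,38],[-0.042,0.165,0,0,0,0,38],[-0.042,0.165,0,0,0,0,38],[-0.042,0.165,0,0,0,0,38],[-0.042,0.165,0,0,0,0,38],[-0.042,0.165,0,0,0,0,38],[-0.042,0.165,0,0,0,0,38],[-0.042,0.165,0,0,0,0,38],[-0.042,0.165,0,0,0,0,38],[-0.042,0.165,0,0,0,0,38],[-0.042,0.165,0,0,0,0,38],[-0.042,0.165,0,0,0,0,38],[-0.042,0.165,0,0,0,0,38],[-0.042,0.165,0,0,0,0,38],[-0.042,0.165,0,0,0,0,38],[-0.042,0.165,0,0,0,0,38],[-0.042,0.165,0,0,0,0,38],[-0.042,0.165,0,0,0,0,38]],
])

```text
t: 30.9
eef_pos: [0.5417, -0.3625, 0.3436]
eef_rot: [[1.0, -0.001, -0.003], [-0.001, -1.0, 0.002], [-0.003, -0.002, -1.0]]
contact_force: [0.3, 0.4, -1.3]
width: 0.0413
```

send_rows([
  [[-0.01,0.02,0,0,0,0,38],[0,0,0,0,0,0,38],[0,0,0,0,0,0,38],[0,0,0,0,0,0,38]],
])

```text
t: 31.23
eef_pos: [0.5416, -0.363, 0.3449]
eef_rot: [[1.0, 0.001, -0.001], [0.001, -1.0, 0.001], [-0.001, -0.001, -1.0]]
contact_force: [-0.2, 0.2, -1.9]
width: 0.0413
```

Run:
```python
from h import *
plan(.5428,-.3629,.2435,0)
im,d=get_image("side");cv2.imwrite("pics/d3.png",cv2.resize(im[70:220,250:420,::-1],None,fx=4,fy=4))
```

```text
t 31.23 pos [ 0.5416 -0.363   0.3449] yaw 0.05 q [-0.68  0.33  1.2   0.    1.61  0.89] w 0.0413 F [-0.2  0.2 -1.9]
shift units now [8.40e-03 5.00e-04 6.76e-01] after turn [ 7.90e-03 -4.00e-04  6.76e-01] turn units [-0.0004  0.0002  0.0003]
```

View pics/d3.png

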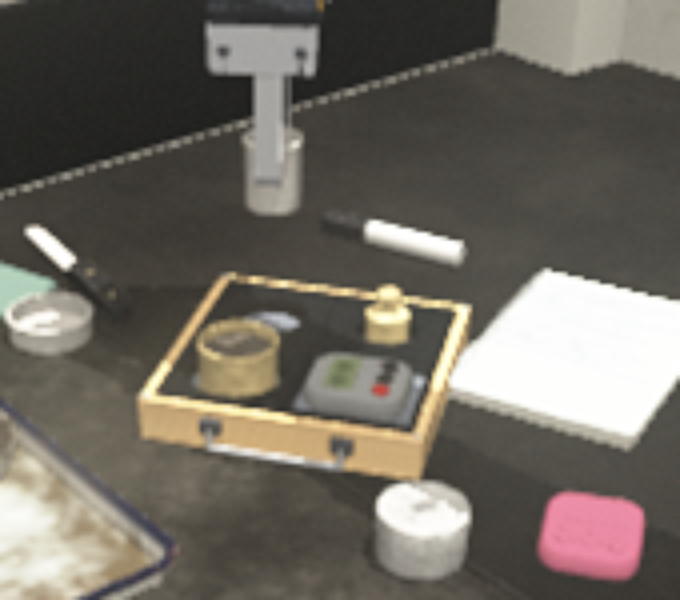

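send_rows([
  [[0.008,0,0.1,0,0,0,38],[0,0,0.12,0,0,0,38],[0,0,0.12,0,0,0,38],[0,0,0.1,0,0,0,38],[0,0,0.08,0,0,0,38],[0,0,0.06,0,0,0,38],[0,0,0.05,0,0,0,38],[0,0,0.025,0,0,0,38],[0,0,0.01,0,0,0,38],[0,0,0,0,0,0,38],[0,0,0,0,0,0,38],[0,0,0,0,0,0,38]],
])

```text
t: 32.28
eef_pos: [0.5429, -0.3641, 0.2468]
eef_rot: [[1.0, -0.0, 0.002], [-0.0, -1.0, -0.001], [0.002, 0.001, -1.0]]
contact_force: [0.1, -0.0, -1.7]
width: 0.0414
```

send_rows([
  [[0,-0.006,0.015,0,0,0,38],[0,0,0.009,0,0,0,38],[0,0,0,0,0,0,38],[0,0,0,0,0,0,38]],
])

```text
t: 32.62
eef_pos: [0.5427, -0.3629, 0.2421]
eef_rot: [[1.0, -0.0, -0.0], [-0.0, -1.0, -0.0], [-0.0, 0.0, -1.0]]
contact_force: [-0.2, 0.3, -2.4]
width: 0.0415
```

Then release, rise, and retreat toward the start side to clear the view.

send_rows([
  [[0,0,0,0,0,0,48],[0,0,0,0,0,0,54],[0,0,0,0,0,0,60],[0,0,0,0,0,0,62],[0,0,0,0,0,0,62],[0,0,-0.05,0,0,0,62],[0,0,-0.1,0,0,0,62],[0,0,-0.2,0,0,0,62],[0,0,-0.25,0,0,0,62],[0,0,-0.2,0,0,0,62],[-0.1,0.1,-0.1,0,0,0,62],[-0.15,0.12,0,0,0,0,62],[-0.2,0.12,0,0,0,0,62],[-0.2,0.12,0,0,0,0,62],[-0.2,0.12,0,0,0,0,62],[-0.2,0.12,0,0,0,0,62],[-0.2,0.12,0,0,0,0,62],[-0.2,0.12,0,0,0,0,62],[-0.2,0.12,0,0,0,0,62],[0,0,0,0,0,0,62]],
])

```text
t: 34.28
eef_pos: [0.2903, -0.5246, 0.3779]
eef_rot: [[1.0, -0.007, -0.003], [-0.007, -1.0, -0.003], [-0.003, 0.003, -1.0]]
contact_force: [-0.2, 0.2, 0.4]
width: 0.0584
```

Run:
```python
from h import *
im,d=get_image("top");cv2.imwrite("pics/e1.png",cv2.resize(im[120:270,210:480,::-1],None,fx=2.9,fy=2.9))
i2,_=get_image("side");cv2.imwrite("pics/e2.png",cv2.resize(i2[110:310,200:420,::-1],None,fx=3,fy=3))
p=pts("top",d);z=p[...,2]
def f(n,u,v,r,lo,hi,zz):
    w=np.zeros(z.shape,np.uint8);w[v-r:v+r,u-r:u+r]=((z>lo)&(z<hi))[v-r:v+r,u-r:u+r]
    cs,_=cv2.findContours(w,cv2.RETR_EXTERNAL,cv2.CHAIN_APPROX_NONE);c=max(cs,key=cv2.contourArea)[:,0]
    P=ray("top",c,zz)[:,:2];s=np.linalg.lstsq(np.c_[2*P,np.ones(len(P))],(P**2).sum(1),rcond=None)[0]
    k=w>0;q=p[k];A=np.c_[q[:,:2]-q[:,:2].mean(0),np.ones(len(q))]
    pl=np.linalg.lstsq(A,q[:,2],rcond=None)[0] 
    print(n,s[:2].round(4),"dia",(2*np.sqrt(s[2]+s[0]**2+s[1]**2)).round(4),"ztop med/p90",np.median(q[:,2]).round(4),np.percentile(q[:,2],90).round(4),"slope",pl[:2].round(3))
for n,P,r,lo,hi,zz in [("brassL",(.559,-.2743,.059),16,.045,.07,.059),("tallM",(.5428,-.3629,.069),13,.058,.08,.069),("wS",(.4544,-.3467,.06),11,.04,.08,.055),("timerO",(.4706,-.2581,.046),20,.042,.056,.044),("tin",(.4271,-.1173,.036),18,.028,.05,.036),("sw",(.5613,.1611,.03),10,.02,.05,.03)]:
    u,v=proj("top",P)[0].round().astype(int);f(n,u,v,r,lo,hi,zz)
plan(.3,-.4,.4,0)
```

```text
brassL [ 0.5573 -0.2737] dia 0.056 ztop med/p90 0.0525 0.0593 slope [0.003 0.009]
tallM [ 0.5424 -0.3622] dia 0.0407 ztop med/p90 0.0676 0.071 slope [-0.024  0.035]
wS [ 0.4537 -0.3436] dia 0.0305 ztop med/p90 0.0499 0.0655 slope [ 0.16 -0.18]
timerO [ 0.4725 -0.2587] dia 0.0658 ztop med/p90 0.0442 0.0467 slope [0.001 0.005]
tin [ 0.4271 -0.1173] dia 0.0563 ztop med/p90 0.0355 0.0383 slope [-0.003  0.01 ]
sw [0.5614 0.1613] dia 0.0232 ztop med/p90 0.0262 0.0386 slope [0.127 0.162]
t 34.38 pos [ 0.2941 -0.5225  0.3778] yaw -0.17 q [-1.15  0.2   1.29  0.    1.64  0.42] w 0.0583 F [0.8 0.2 0.1]
shift units now [ 0.0373 -0.8168 -0.1482] after turn [ 0.0395 -0.8168 -0.1478] turn units [ 0.0002 -0.0003 -0.0009]
```

View pics/e1.png

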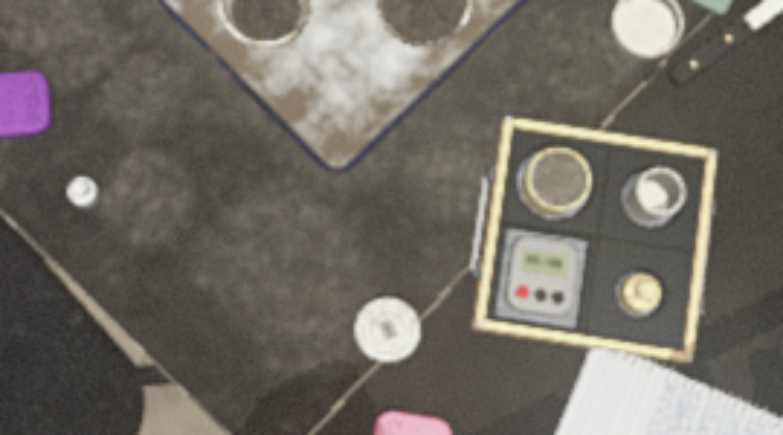

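View pics/e2.png

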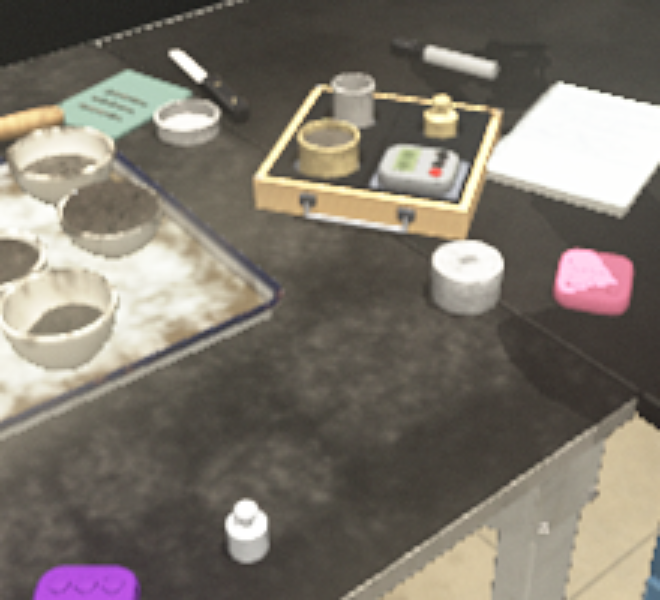

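send_rows([
  [[0,0,0,0,0,0,62],[0,0,0,0,0,0,62],[0,0,0,0,0,0,62]],
])

```text
t: 34.63
eef_pos: [0.2965, -0.5212, 0.3773]
eef_rot: [[1.0, 0.002, 0.0], [0.002, -1.0, -0.0], [0.0, 0.0, -1.0]]
contact_force: [0.1, -0.2, 0.1]
width: 0.0583
```

```bash
python3 -c "
from bench import job_done;print(job_done())"
```

```text
the job is handed in; nothing more can be done
None
```

I packed the timer, the large brass weight, the brass cup (upright all the way) and the tall steel cup into their seat blocks. I handed the job in at about 35 s, with the arm clear of everything.

Last checks, from the top camera and the side picture:
- **Position:** all four parts lie within about 3 mm of their block middles.
- **Depth:** top heights read about 59, 69, 65 and 46 mm for the brass cup, steel cup, weight and timer, which matches fully seated.
- **Level:** depth slopes on both cups and the timer are under about 0.04. On the weight, the slope reading was spoiled by its knob and shoulder, so I judged it upright from the side picture.
- **Look-alikes:** the tin and the small weight read within 0.3 mm of where they started.

One thing did not match: the jaws closed about 1.5 to 2 mm narrower than each part's stated width. I also closed on the timer a little too high at first, so I opened, went lower and gripped again before lifting. No check failed.

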